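Drift the heat sinks out of the welded shells

TASK

Three welded bottom-bracket shells lie in the grooves of the fixture, and two or three of them still have a brass heat sink in the bore. Swing the clamp bar shut over the shells, then push every heat sink right through its bore with the drift, not with the gripper, until it drops into the catch trough behind, and lay the drift back flat on the black rubber mat. Once all the sinks are out, swing the clamp fully back again and lay the three shells flat in the wooden tray, one to a bay; leave the clamp open, the sinks in the trough, and the bottle, tape and brush where they are.

Things in the scene. Friction and masses are not known exactly. Their poses are not given: they have to be found in the camera images.
- fixture: Aluminium fixture fixed to the bench, 256 mm along x, block 92 mm along y, top 44 mm above the bench, three vee grooves in a row; origin under the block's centre at bench level, z up. Bores lie along its y: entry side -y (the drift goes in there), exit side +y. In the grooves the vee faces stand up to 66 mm; blue hinge posts 82 mm high at x = +-121, y = 49 mm.
- trough (a point): Centre of the rubber floor of the grey catch trough on the exit side of the fixture: fixture x = 0, y = 100 mm, 6 mm above the bench. The trough spans 248 mm along x and from y = 46 to 154 mm; walls 40 mm high.
- clamp (a joint): Clamp bar's angle, 1.3 to 1.95 at the start: 0 = shut over the shells, 2.0 rad = fully back over the trough (stop). The hinge line lies along fixture x; opening carries the grip up and over towards fixture +y. Stiff (3 to 6 N at the grip), stays where it is left. Shut, its blue bar (240 x 22 x 12 mm, y from -11 to +11 mm) clears the shells by 1 mm, its top 108 mm above the bench.
- clamp_grip (a point): Middle of the clamp's red grip: a round bar 14 mm thick along fixture x, with 85 mm clear between the two steel stays (9 mm thick) that hold its ends. Shut: fixture y = -40 mm, 135 mm above the bench. It moves on an arc of 104 mm radius about clamp_hinge.
- clamp_hinge (a point): Point on the clamp's hinge line, at fixture x = 0, y = 45 mm, 75 mm above the bench.
- drift_tip (a point): Centre of the flat front end of the drift's rod, 190 mm from the drift's origin along drift +x.
- drift: Drift: square dark steel handle with two red bands, 80 mm long, 24 x 24 mm, with an aluminium rod 16 mm thick, 150 mm long out of its front end. Origin at the handle's centre, +x along the rod to the tip. 0.34 to 0.53 kg, centre of mass 21 mm ahead of the origin. Starts lying on the mat, axis 16 mm above the bench, rod pointing roughly to world +y; may lie on any of its four flats.
- mat: Black rubber mat fixed flat on the bench, 200 mm (x) by 290 mm (y), 4 mm thick; origin under its centre. The drift belongs on it: the middle of its handle inside the mat's edges.
- cradle: Shallow wooden tray fixed on the bench, 260 mm (x) by 112 mm (y), with three bays side by side along its x; origin under its centre. Floor 6 mm above the bench; the ribs between the bays and the outer x edges are 6 mm wide and 12 mm above the bench; the walls at y = +-53 mm are 20 mm high.
- groove0 (a point): Centre of a shell lying in groove 0 (on the bore axis, mid-length): fixture x = -72 mm, y = 0, 75 mm above the bench. Lips across the groove at y = +-38.5 mm, 17 mm below the axis, stop a shell sliding endways.
- bay0 (a point): Centre of the floor of cradle bay 0 (cradle x = -82 mm), 6 mm above the bench. The bay is 81 mm wide (x) and 100 mm long (y); a shell lies in it with its axis along cradle y, between two rails 3 mm high and 20 mm apart on the floor, its centre 20 mm above this point.
- groove1 (a point): Centre of a shell lying in groove 1 (on the bore axis, mid-length): fixture x = 0 mm, y = 0, 75 mm above the bench. Lips across the groove at y = +-38.5 mm, 17 mm below the axis, stop a shell sliding endways.
- bay1 (a point): Centre of the floor of cradle bay 1 (cradle x = 0 mm), 6 mm above the bench. The bay is 74 mm wide (x) and 100 mm long (y); a shell lies in it with its axis along cradle y, between two rails 3 mm high and 20 mm apart on the floor, its centre 20 mm above this point.
- groove2 (a point): Centre of a shell lying in groove 2 (on the bore axis, mid-length): fixture x = 72 mm, y = 0, 75 mm above the bench. Lips across the groove at y = +-38.5 mm, 17 mm below the axis, stop a shell sliding endways.
- bay2 (a point): Centre of the floor of cradle bay 2 (cradle x = 82 mm), 6 mm above the bench. The bay is 81 mm wide (x) and 100 mm long (y); a shell lies in it with its axis along cradle y, between two rails 3 mm high and 20 mm apart on the floor, its centre 20 mm above this point.
- shell_a: Steel bottom-bracket shell: a plain tube, 40 mm outside, 32 mm bore, 68 mm long, about 0.2 kg, with dark weld beads round both ends. Origin at its centre on the axis; its y axis is the bore axis. Starts in a groove of the fixture, axis along fixture y, with or without a heat sink in it.
- sink_a: Solid brass heat sink in shell_a: cylinder 29 mm in diameter, 40 mm long, about 0.18 kg. Origin at its centre, y axis along it. A free slip fit (it slides at under 3 N), it starts sticking 4 to 10 mm out of the entry end of the shell, its axis 1.5 mm below that of the bore. May be absent (its shell is then empty).
- shell_b: Steel bottom-bracket shell: a plain tube, 40 mm outside, 32 mm bore, 68 mm long, about 0.2 kg, with dark weld beads round both ends. Origin at its centre on the axis; its y axis is the bore axis. Starts in a groove of the fixture, axis along fixture y, with or without a heat sink in it.
- sink_b: Solid brass heat sink in shell_b: cylinder 29 mm in diameter, 40 mm long, about 0.18 kg. Origin at its centre, y axis along it. A free slip fit (it slides at under 3 N), it starts sticking 4 to 10 mm out of the entry end of the shell, its axis 1.5 mm below that of the bore. May be absent (its shell is then empty).
- shell_c: Steel bottom-bracket shell: a plain tube, 40 mm outside, 32 mm bore, 68 mm long, about 0.2 kg, with dark weld beads round both ends. Origin at its centre on the axis; its y axis is the bore axis. Starts in a groove of the fixture, axis along fixture y, with or without a heat sink in it.
- sink_c: Solid brass heat sink in shell_c: cylinder 29 mm in diameter, 40 mm long, about 0.18 kg. Origin at its centre, y axis along it. A free slip fit (it slides at under 3 N), it starts sticking 4 to 10 mm out of the entry end of the shell, its axis 1.5 mm below that of the bore. May be absent (its shell is then empty).
- bottle: Bystander: white drinking bottle with a black cap, 66 mm in diameter, 170 mm tall, origin under its centre.
- tape: Bystander: roll of blue tape lying flat, 100 mm in diameter, 25 mm high, origin under its centre.
- brush: Bystander: hand brush lying along its x, origin under its middle.
Not all that is in view belongs to the job. Of the things like the drift, leave any that is blue; of the rest the smaller one is meant.

How it is judged:
On the way, in this order (a step that is already met when the one before it is completed fails the run):
1. the clamp is shut over the shells (value of joint clamp below 0.15 rad), for 0.2 s.
2. every heat sink lies in the catch trough, the clamp still shut (x of sink_a in the frame of fixture between -0.126 and 0.126 m and y of sink_a in the frame of fixture between 0.044 and 0.156 m and z of sink_a in the frame of fixture between 0 and 0.055 m and x of sink_b in the frame of fixture between -0.126 and 0.126 m and y of sink_b in the frame of fixture between 0.044 and 0.156 m and z of sink_b in the frame of fixture between 0 and 0.055 m and x of sink_c in the frame of fixture between -0.126 and 0.126 m and y of sink_c in the frame of fixture between 0.044 and 0.156 m and z of sink_c in the frame of fixture between 0 and 0.055 m and value of joint clamp below 0.15 rad), for 0.2 s.
3. the clamp is swung fully back (value of joint clamp above 1.75 rad), for 0.2 s.
At the end, for the whole second after the job is handed in: Sinks in the trough; shells at rest in the cradle, level within 10 degrees, centres within 30 mm of its long middle line, at floor height, so one to a bay; drift flat and at rest on the mat, middle of its handle inside the mat's edges; clamp open beyond 1.75 rad (x of sink_a in the frame of fixture between -0.126 and 0.126 m and y of sink_a in the frame of fixture between 0.044 and 0.156 m and z of sink_a in the frame of fixture between 0 and 0.055 m and x of sink_b in the frame of fixture between -0.126 and 0.126 m and y of sink_b in the frame of fixture between 0.044 and 0.156 m and z of sink_b in the frame of fixture between 0 and 0.055 m and x of sink_c in the frame of fixture between -0.126 and 0.126 m and y of sink_c in the frame of fixture between 0.044 and 0.156 m and z of sink_c in the frame of fixture between 0 and 0.055 m and x of shell_a in the frame of cradle between -0.127 and 0.127 m and y of shell_a in the frame of cradle between -0.03 and 0.03 m and z of shell_a in the frame of cradle between 0.018 and 0.034 m and angle between shell_a's own y axis and vertical between 1.4 and 1.74 rad and linear speed of each of shell_a, shell_b, shell_c, drift below 0.03 m/s and x of shell_b in the frame of cradle between -0.127 and 0.127 m and y of shell_b in the frame of cradle between -0.03 and 0.03 m and z of shell_b in the frame of cradle between 0.018 and 0.034 m and angle between shell_b's own y axis and vertical between 1.4 and 1.74 rad and x of shell_c in the frame of cradle between -0.127 and 0.127 m and y of shell_c in the frame of cradle between -0.03 and 0.03 m and z of shell_c in the frame of cradle between 0.018 and 0.034 m and angle between shell_c's own y axis and vertical between 1.4 and 1.74 rad and x of drift in the frame of mat between -0.1 and 0.1 m and y of drift in the frame of mat between -0.145 and 0.145 m and z of drift in the frame of mat between 0.008 and 0.026 m and value of joint clamp above 1.75 rad); the robot touches nothing.
It fails at once if a heat sink is driven along its bore while the clamp is not shut (value of joint clamp above 0.3 rad and ((y of sink_a in the frame of shell_a above 0 m and distance between sink_a and shell_a below 0.05 m) or (y of sink_b in the frame of shell_b above 0 m and distance between sink_b and shell_b below 0.05 m) or (y of sink_c in the frame of shell_c above 0 m and distance between sink_c and shell_c below 0.05 m))).
It fails at once if the gripper pushes a heat sink itself (contact force between the fingers and sink_a above 1.5 N or contact force between the fingers and sink_b above 1.5 N or contact force between the fingers and sink_c above 1.5 N).
It fails at once if the bottle, tape or brush is pushed more than 30 mm or the bottle is tipped (distance of any of bottle, tape, brush from where it was at the start of the episode above 0.03 m or angle between bottle's own z axis and vertical above 0.4 rad).
Of sink_a, sink_b, sink_c only 2 to 3 are there at a start; the rules pass over those that are not, and their reading is None.
At some moment in a run one of drift may be knocked a few centimetres aside while the robot is not near it.
Once in a run the grip may slacken for a moment while it holds something.
It also fails if it takes over 192 s, if anything falls off the work surface, if the arm or the gripper's body presses on something with over 40 N, if the wrist force passes 120 N, or if a joint passes its speed limit or range.

ROBOT

A 7-joint arm with a two-finger parallel gripper is mounted at the origin on the work surface. World frame = base frame: x ahead of the robot, y to its left, z up, the work surface at z = 0. Lengths are in m, angles in rad, forces in N, time in s.
With the tool pointing down it reaches from about 0.425 to 0.875 m from the base axis. Payload 4.7 kg.
Tool frame: the origin (TCP) lies at the very end of the fingers, on their centre line; the grasp point (between the pads) lies 19 mm behind it; z points along the fingers, y is the line along which they close (so a half turn about z gives the same grasp; the last joint's range is limited). The gripper opens to 87 mm and grips with 3 to 60 N. Pads are 19 mm wide; open, the fingers measure 117 mm over their backs; the gripper's body (75 mm by 190 mm) begins 51 mm behind the grasp point.
Start: joints at [-1.335, 0.321, -0.07, 1.45, 0.023, 1.371, -0.057], TCP at [0.143, 0.634, 0.184] pointing down, gripper open.
Joint ranges: [-2.86, 2.86], [-0.3, 2.09], [-1.38, 1.24], [0.06, 2.45], [-1.56, 4.7], [0.09, 2.05], [-2.69, 2.69]. Speed limits (rad/s): [2.57, 2.57, 3.14, 3.14, 3.14, 3.14, 3.14].

INTERFACE

Orientations are given as a rotation vector (axis times angle).
In Python, from bench import ctrl, imaging, ticket gives the robot as it stands.
- The arm moves only by the tool jog_arm, never from a script. Its argument "rows" is text: rows parted by semicolons, each of 7 numbers parted by spaces: the shift along the tool's x, y, z in cm, then the turn, a rotation vector about the tool's x, y, z in rad, then the closure, from -1 (fully open) to 1 (shut), so that 0 is half open. A call has 1 to 5 rows; each row shifts and turns the commanded pose from where the row before left it, along the tool's axes as they then stand; what a row does not reach is not made up. A row lasts 1/8 s, in which the tool goes at most 62.5 mm and 10.7 degrees, less where a joint would pass 70% of its speed; a pose out of reach is approached as far as the arm can. A call with a gripper value outside its range is refused whole. The fingers move at their own pace and stop on an object; "force" is the grip in N (left out, the last holds). Time passes only in rows, so rows that do not move let the fingers close. It gives the time, the measured TCP pose, the force, the opening and the grip force at its end, in the units of the state.
- ctrl.get_state(): the state, without advancing time (a new reading comes with each control period).
- imaging.get_image(name): name is "scene" or "top" or "wrist"; returns a dict with "img" (420x560x3 uint8, blue, green, red), "vertical_fov" (degrees; the focal length in pixels is half the picture's height over the tangent of half this angle, whatever the lens; pixels are square), "cx", "cy" (the principal point, pixels), "origin" and "orientation" of the camera in the world. Camera axes: x right, y down, z forward; pixel columns grow to the right and rows downward; lengths in m; the calibration is good to about 2 mm. The wrist camera is an equidistant fisheye: a pixel r from the principal point sees the ray r / f radians off the axis. A picture is of the moment at which its call begins. There is no depth.
- ticket.close_job(): hands the job in; it is judged then, once.
The state is a dict: "time": time; "joint_positions": joint angles; "qd": joint speeds; "joint_torque": joint torques, N m; "position": TCP position; "tool_rot": TCP orientation; "ft_force": force on the tool from outside, world axes, zero at the start; "torque": the same for the moment, N m; "grip_width": opening from 0.0 (shut) to 1.0 (fully open); "grip_force": force on a finger pad.
Only numpy, scipy, OpenCV 4.12 (cv2) and the standard library are available. Lean on these libraries where they do the work, as an engineer would, in place of code of your own. Each camera call takes 0.05 s, during which the arm holds its last target. There are 200 camera calls.

## Working session

There is one attempt and no reset: what is moved stays moved. The work goes in short steps, Python scripts to look and compute and a tool call to move; the robot and the scene stay as the last step left them, time stands still between calls to the robot, and variables do not carry over. Pictures are saved under pics/ and viewed, at most 14 in all, crops included, and the job is handed in when it is done.

Besides the shell and the picture viewer there is one more tool, called by a JSON object that holds its "fn" and its "kwargs", one argument or row to a line. jog_arm: Moves the arm, as the interface text tells. Its arguments: {"type":"object","properties":{"rows":{"type":"string"},"force":{"type":"number"}},"required":["rows"]}

```bash
ls; mkdir -p pics
cat > h.py <<'E'
import numpy as np, cv2
from scipy.spatial.transform import Rotation as R
from bench import ctrl, imaging, ticket
np.set_printoptions(precision=4,suppress=True)
def rot(o):
    o=np.array(o,float)
    if o.shape==(3,3): return o
    return R.from_rotvec(o).as_matrix() if o.size==3 else R.from_quat(o).as_matrix()
def cam(n):
    d=imaging.get_image(n); d['n']=n; d['f']=d['img'].shape[0]/2/np.tan(np.radians(d['vertical_fov'])/2); d['R']=rot(d['orientation']); d['o']=np.array(d['origin']); return d
def ray(d,u,v):
    x,y=u-d['cx'],v-d['cy']
    if d['n']=='wrist':
        r=np.hypot(x,y); t=r/d['f']; s=np.sin(t)/max(r,1e-9); c=np.array([x*s,y*s,np.cos(t)])
    else: c=np.array([x/d['f'],y/d['f'],1.])
    c=d['R']@c; return c/np.linalg.norm(c)
def onz(d,u,v,z):
    r=ray(d,u,v); return d['o']+r*(z-d['o'][2])/r[2]
def proj(d,p):
    c=d['R'].T@(np.array(p)-d['o'])
    if d['n']=='wrist':
        r=np.hypot(c[0],c[1]); t=np.arctan2(r,c[2]); k=d['f']*t/max(r,1e-9); return np.array([d['cx']+c[0]*k,d['cy']+c[1]*k])
    return np.array([d['cx']+d['f']*c[0]/c[2],d['cy']+d['f']*c[1]/c[2]])
def st():
    s=ctrl.get_state(); return s
def show(s=None):
    s=s or st(); print('t',s['time'],'p',np.array(s['position']),'R\n',rot(s['tool_rot']),'f',np.array(s['ft_force']),'w',s['grip_width'],s['grip_force'],'q',np.array(s['joint_positions']))
E
python3 - <<'E'
from h import *
show()
for n in ['scene','top','wrist']:
    d=cam(n); cv2.imwrite(f'pics/{n}0.png',d['img']); print(n,d['vertical_fov'],d['cx'],d['cy'],d['o'],d['orientation'])
E
```

```text
pics
t 0.0 p [0.1429 0.6335 0.1826] R
 [[-0.9755  0.2199 -0.0003]
 [ 0.2199  0.9755 -0.0019]
 [-0.0001 -0.0019 -1.    ]] f [ 0.1678  0.6136 -0.2541] w 1.000396843705297 0.0 q [-1.3349  0.3218 -0.0701  1.4517  0.0226  1.3708 -0.0569]
scene 47.19876138751164 279.86727937744604 219.94468265736646 [ 1.161  -0.3399  1.0383] [-2.1261 -1.3697  0.468 ]
top 51.71956231102938 291.7062442562434 212.28095703307037 [ 0.3497 -0.0333  1.3242] [-2.1524  2.1745 -0.107 ]
wrist 65.70646984690485 273.1081561111145 206.33686976435956 [0.0709 0.6494 0.3842] [2.2813 1.8226 0.2468]
```

View pictures.

View pics/scene0.png

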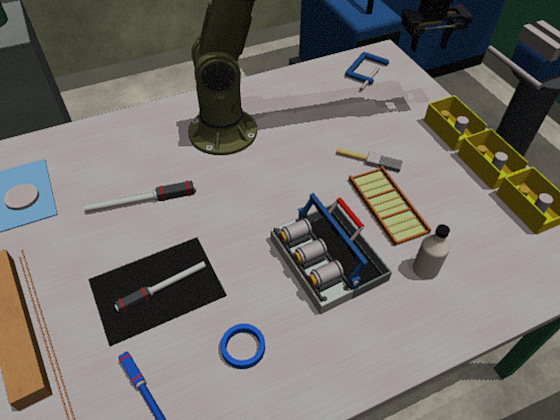

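View pics/top0.png

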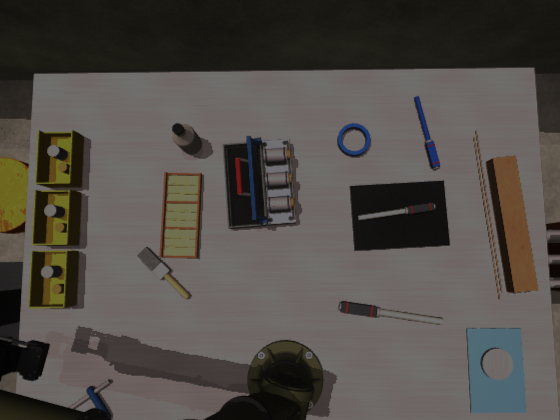

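Run:
```python
from h import *
a=cv2.imread('pics/top0.png'); s=cv2.imread('pics/scene0.png')
c1=cv2.resize(a[125:235,215:305],None,fx=4.4,fy=4.4,interpolation=2)[:480]
c2=cv2.resize(a[190:235,345:445],None,fx=4,fy=4,interpolation=2)
c3=cv2.resize(a[290:335,335:445],None,fx=3.6,fy=3.6,interpolation=2)
im=np.zeros((484,800,3),np.uint8); im[:c1.shape[0],:c1.shape[1]]=c1; im[:180,400:800]=c2; im[200:200+c3.shape[0],400:400+c3.shape[1]]=c3[:,:400]
cv2.imwrite('pics/crop1.png',im)
d=dict(img=a); 
t=cam('top')
for n,(u,v,z) in dict(drift_h1=(435,207,.016),drift_tip=(360,217,.016),o_h=(340,309,.016),o_t=(441,320,.016),mat1=(350,185,.004),mat2=(444,181,.004),mat3=(449,246,.004),mat4=(356,250,.004)).items(): print(n,onz(t,u,v,z))
hsv=cv2.cvtColor(a,cv2.COLOR_BGR2HSV)
for n,lo,hi,z in [('tray',(5,120,60),(16,255,220),.012),('brass',(15,120,100),(25,255,255),.0735),('red',(0,180,100),(4,255,255),.1),('blue',(100,150,60),(125,255,255),.1)]:
    m=cv2.inRange(hsv,lo,hi); k,l,stt,c=cv2.connectedComponentsWithStats(m)
    for i in range(1,k):
        if stt[i,4]>12: print(n,stt[i],c[i],onz(t,*c[i],z))
```

```text
drift_h1 [ 0.5005 -0.4592  0.016 ]
drift_tip [ 0.4724 -0.2312  0.016 ]
o_h [ 0.1992 -0.1648  0.016 ]
o_t [ 0.1647 -0.4618  0.016 ]
mat1 [ 0.5729 -0.2048  0.004 ]
mat2 [ 0.5822 -0.4943  0.004 ]
mat3 [ 0.3825 -0.5001  0.004 ]
mat4 [ 0.3732 -0.2182  0.004 ]
tray [ 493  156   45  137 3141] [514.6422 224.1566] [ 0.4462 -0.6984  0.012 ]
tray [160 172   6  85 145] [162.5103 214.731 ] [0.4861 0.3699 0.012 ]
tray [163 173  38  85 484] [184.4566 215.3079] [0.4836 0.3027 0.012 ]
tray [  4 220   6  12  38] [  5.8947 225.8947] [0.4569 0.8481 0.012 ]
tray [167 274  22  23  34] [177.5    283.9118] [0.277  0.3202 0.012 ]
brass [287 150   3   7  16] [288.    153.125] [ 0.6583 -0.0156  0.0735]
brass [  0 157  19   5  30] [  8.6333 158.3333] [0.6522 0.8108 0.0735]
brass [ 20 162   8  13  25] [ 24.08 167.12] [0.6253 0.7634 0.0735]
brass [ 58 163   8   9  60] [ 61.5333 166.7667] [0.625  0.6525 0.0735]
brass [509 171   5   5  14] [511.2143 173.    ] [ 0.5914 -0.6669  0.0735]
brass [ 17 173   6   5  18] [ 19.6111 174.9444] [0.602  0.7753 0.0735]
brass [515 173   5  14  31] [517.4516 178.8065] [ 0.574  -0.6
[... 836 characters left out ...]
  21  23] [177.2174 284.3478] [0.2792 0.3045 0.0735]
brass [ 52 285   9   9  66] [ 55.8636 288.8636] [0.2697 0.6522 0.0735]
red [236 159   5  34  89] [238.0562 175.6966] [0.5873 0.1279 0.1   ]
blue [415  97  15  43 183] [421.9235 118.1311] [ 0.7508 -0.4056  0.1   ]
blue [338 124  32  31 302] [353.6093 139.2417] [ 0.6905 -0.206   0.1   ]
blue [247 136   9  84 285] [251.0561 179.4175] [0.5761 0.0906 0.1   ]
blue [426 142   8   3  15] [429.7333 142.8   ] [ 0.6773 -0.425   0.1   ]
blue [428 146  11  16 112] [432.5714 153.625 ] [ 0.6454 -0.4318  0.1   ]
blue [432 163   8   4  18] [435.7222 164.7222] [ 0.6128 -0.4394  0.1   ]
blue [ 87 390  15  19  80] [ 93.825  399.0375] [-0.0262  0.5195  0.1   ]
```

View pics/crop1.png

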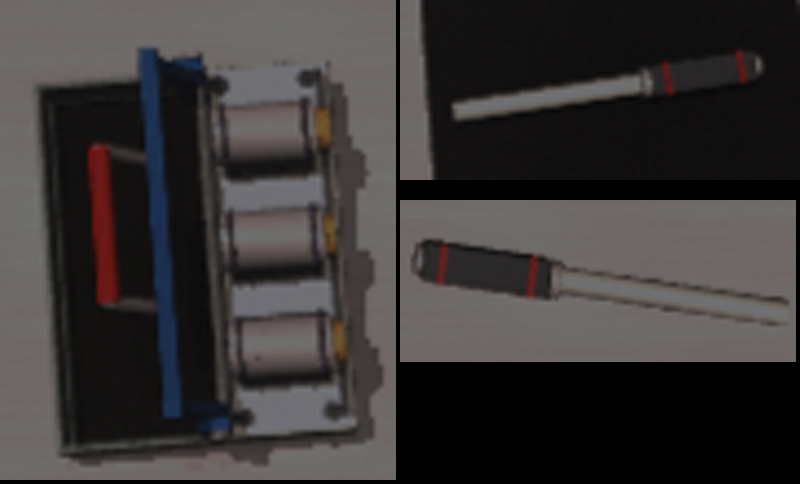

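Crop shows three brass sinks at the entry (right) ends, at about (287,153), (290,178), (292,203) in the top picture. There are three drift-like tools: the one on the mat (435,207)–(360,217), 0.23 m long; a longer one at (340,309)–(441,320), 0.30 m; and a blue one at (432,155). The mat one is meant: it is not blue, it is the smaller, and it measures the specified 230 mm.

```bash
cat >> h.py <<'E'
def go(p,yaw=None,s=None):
    """shift in tool cm and turn needed to reach TCP p, tool down with tool-y at world angle yaw (deg, mod 180)"""
    s=s or st(); T=rot(s['tool_rot']); P=np.array(s['position'])
    print('shift cm',T.T@(np.array(p)-P)*100,end=' ')
    if yaw is not None:
        y=np.radians(yaw); Y=np.array([np.cos(y),np.sin(y),0]); Z=np.array([0,0,-1.]); c=[]
        for k in(1,-1): c.append(R.from_matrix(T.T@np.column_stack([np.cross(k*Y,Z),k*Y,Z])).as_rotvec())
        print('turn',c[0],'or',c[1],end=' ')
    print()
E
python3 - <<'E'
from h import *
t=cam('top')
P=lambda x,y,z:onz(t,214.6+x/4.4,124.6+y/4.4,z)
# shell top centre line at z~.095 : weld ends in crop
for a,b,z in [((222,135),(311,132),.09),((227,240),(322,240),.09),((236,347),(330,345),.09)]:
    p,q=P(*a,z),P(*b,z); print('shell',p,q,(p+q)/2,np.linalg.norm(p-q),np.degrees(np.arctan2(*(p-q)[:2])))
for a in [(330,65),(355,430)]: print('block corner',P(*a,.044))
g=[P(100,150,.145),P(107,300,.145)];print('grip',g,np.mean(g,0))
g=[P(148,50,.12),P(172,415,.12)];print('bar',g,np.linalg.norm(g[0]-g[1]))
c=np.array([onz(t,u,v,.02) for u,v in [(164,173),(201,174),(160,257),(197,258)]]);print('tray',c,c.mean(0))
s=st(); go([.58,.05,.33],90,s)
E
```

```text
shell [0.6486 0.0509 0.09  ] [ 0.6499 -0.0079  0.09  ] [0.6493 0.0215 0.09  ] 0.0588386463849732 -1.3002888245210162
shell [0.5782 0.0478 0.09  ] [ 0.5775 -0.0146  0.09  ] [0.5779 0.0166 0.09  ] 0.06240023130978796 0.6428374614454914
shell [0.5073 0.0422 0.09  ] [ 0.508  -0.0192  0.09  ] [0.5076 0.0115 0.09  ] 0.06138131482041732 -0.6108179749869218
block corner [ 0.708  -0.0204  0.044 ]
block corner [ 0.456  -0.0349  0.044 ]
grip [array([0.6265, 0.1242, 0.145 ]), array([0.5308, 0.1195, 0.145 ])] [0.5787 0.1218 0.145 ]
bar [array([0.6981, 0.0966, 0.12  ]), array([0.4604, 0.0812, 0.12  ])] 0.2381299637206054
tray [[0.6138 0.3656 0.02  ]
 [0.6094 0.252  0.02  ]
 [0.3578 0.3722 0.02  ]
 [0.3537 0.2609 0.02  ]] [0.4837 0.3127 0.02  ]
shift cm [-55.4718 -47.3503 -14.638 ] turn [-0.0009  0.     -0.2218] or [0.     0.0013 2.9198]
```

{"fn": "jog_arm", "kwargs": {
  "rows": "0 0 -5 0 0 -0.143 -1; 0 0 -5 0 0 -0.143 -1; -3.37 -4.73 0 0 0 0 -1; -3.37 -4.73 0 0 0 0 -1; -3.37 -4.73 0 0 0 0 -1",
  "force": 25
}}

```text
time: 0.88
position: [0.2541, 0.4975, 0.2837]
tool_rot: [-0.101, 3.14, 0.0]
ft_force: [0.7, 1.0, -0.9]
grip_width: 1.0
grip_force: 0.0
```

{"fn": "jog_arm", "kwargs": {
  "rows": "-3.37 -4.73 0 0 0 0 -1; -3.37 -4.73 0 0 0 0 -1; -3.37 -4.73 0 0 0 0 -1; -3.37 -4.73 0 0 0 0 -1; -3.37 -4.73 0 0 0 0 -1"
}}

```text
time: 1.5
position: [0.4373, 0.2722, 0.2839]
tool_rot: [-0.101, 3.139, 0.001]
ft_force: [0.5, 1.4, -0.1]
grip_width: 1.0
grip_force: 0.0
```

{"fn": "jog_arm", "kwargs": {
  "rows": "-3.37 -4.73 0 0 0 0 0; -3.37 -4.73 0 0 0 0 0; -3.37 -4.73 0 0 0 0 0; -3.37 -4.73 0 0 0 0 0; 0 0 0 0 0 0 0"
}}

```text
time: 2.12
position: [0.5849, 0.0873, 0.2833]
tool_rot: [-0.086, 3.14, -0.005]
ft_force: [0.3, 0.4, -0.3]
grip_width: 0.542
grip_force: 0.0
```

Run:
```python
from h import *
show()
d=cam('wrist'); cv2.imwrite('pics/w1.png',d['img']); print(d['o'],d['R'])
np.savez('w1.npz',o=d['o'],R=d['R'],f=d['f'],cx=d['cx'],cy=d['cy'])
im=cv2.resize(d['img'],(800,600),interpolation=2); cv2.imwrite('pics/w1b.png',im)
```

```text
t 2.125 p [0.5849 0.0873 0.2833] R
 [[-0.9985 -0.0547  0.0005]
 [-0.0547  0.9985 -0.0034]
 [-0.0003 -0.0034 -1.    ]] f [ 0.2777  0.4474 -0.2872] w 0.5421403828784602 0.0 q [-0.5919  0.1717  0.4619  1.4566 -0.0728  1.5311  1.4925]
[0.5111 0.0835 0.4847] [[-0.0537  0.9622  0.267 ]
 [ 0.9986  0.0524  0.0122]
 [-0.0022  0.2673 -0.9636]]
```

View pics/w1b.png

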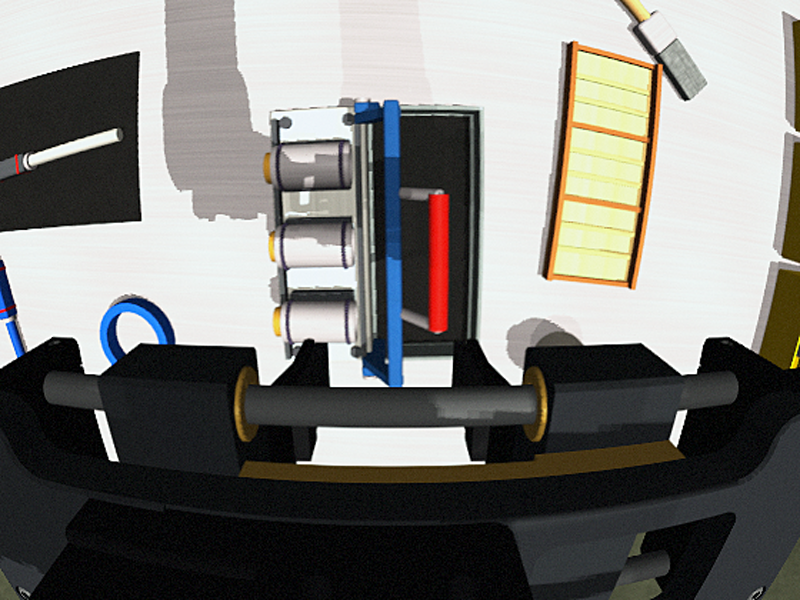

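Run:
```python
from h import *
z=np.load('w1.npz'); d={k:z[k] for k in z.files}; d['n']='wrist'; im=cv2.imread('pics/w1.png')
P=lambda x,y,h:onz(d,(x+.5)*.7-.5,(y+.5)*.7-.5,h)
ax=[]
for yl,yr,xl,xr in [(168,163,276,350),(245,243,281,353),(321,320,281,355)]:
    p,q=P(xl,yl,.078),P(xr,yr,.078); ax.append((p+q)/2); print('shell',p,q,np.linalg.norm(p-q))
ax=np.array(ax); v=ax[2]-ax[0]; print(np.diff(ax,axis=0),ax.mean(0),np.degrees(np.arctan2(v[1],v[0])))
for a in [(272,110),(286,358)]: print('corner',P(*a,.044))
yaw=np.arctan2(v[1],v[0]); C=ax.mean(0)
hsv=cv2.cvtColor(im,cv2.COLOR_BGR2HSV); m=cv2.inRange(hsv,(0,180,120),(4,255,255))|cv2.inRange(hsv,(176,180,120),(180,255,255)); m[:,:280]=0; m[:,330:]=0
(c,wh,a)=cv2.minAreaRect(cv2.findNonZero(m)); print('red',c,wh,a)
Fx=np.array([np.cos(yaw),np.sin(yaw),0]);Fy=np.array([-Fx[1],Fx[0],0])
for z0 in np.arange(.12,.18,.005):
    p=onz(d,*c,z0); r=p-[*C[:2],0]; y=r@Fy-.045; print(z0.round(3),p[:2],'fx',r@Fx,'rad',np.hypot(y,z0-.075),'th',np.radians(144.8)-np.arctan2(z0-.075,y))
t=[P(570,42,.018),P(660,65,.018),P(635,288,.018),P(546,278,.018)]; print('tray',np.array(t),np.mean(t,0),np.linalg.norm(t[0]-t[3]),np.linalg.norm(t[0]-t[1]))
for n,a in zip('lu',[(122,135),(20,162)]): print('drift tip, rod start',P(*a,.016))
```

```text
shell [ 0.5131 -0.0184  0.078 ] [0.5072 0.0474 0.078 ] 0.0659907142059556
shell [ 0.5824 -0.0124  0.078 ] [0.5778 0.053  0.078 ] 0.06555986369765256
shell [ 0.6547 -0.0129  0.078 ] [0.6495 0.0573 0.078 ] 0.07033487747652532
[[0.0699 0.0058 0.    ]
 [0.0721 0.0019 0.    ]] [0.5808 0.019  0.078 ] 3.1017722875330422
corner [ 0.4568 -0.0333  0.044 ]
corner [ 0.7076 -0.0165  0.044 ]
red (306.5, 183.5) (95.0, 13.0) 90.0
0.12 [0.5829 0.1249] fx 0.007817453217622982 rad 0.07551613365164668 th 1.8888519144568563
0.125 [0.5819 0.1243] fx 0.006803570024981406 rad 0.07820270590407644 th 1.8335658416420402
0.13 [0.5809 0.1238] fx 0.0057896868323398295 rad 0.0811120671652359 th 1.7820974599910184
0.135 [0.5799 0.1232] fx 0.004775803639698253 rad 0.08422113231836874 th 1.7343099096833483
0.14 [0.5789 0.1226] fx 0.003761920447056676 rad 0.08750861830831733 th 1.6900178261033454
0.145 [0.578  0.1221] fx 0.0027480372544152094 rad 0.09095518065259135 th 1.64900690872307
0.15 [0.577  0.1215] fx 0.001734154061773633 rad 0.0945434236577693 th 1.6110490650595182
0.155 [0.576  0.1209] fx 0.0007202708691320559 rad 0.09825782659102296 th 1.575913504491417
0.16 [0.575  0.1204] fx -0.00029361232350952115 rad 0.10208461919370022 th 1.543374431269719
0.165 [0.574  0.1198] fx -0.0013074955161509873 rad 0.10601163108605677 th 1.5132160511078665
0.17 [0.573  0.1192] fx -0.0023213787087925644 rad 0.11002813201723355 th 1.4852355544469023
0.175 [0.572  0.1187] fx -0.0033352619014341413 rad 0.11412467395331088 th 1.4592446368088157
tray [[0.3565 0.2619 0.018 ]
 [0.3588 0.3748 0.018 ]
 [0.6169 0.3685 0.018 ]
 [0.6124 0.2549 0.018 ]] [0.4861 0.315  0.018 ] 0.2560520686439813 0.11288180651210089
drift tip, rod start [ 0.4723 -0.2194  0.016 ]
drift tip, rod start [ 0.4918 -0.3887  0.016 ]
```

```bash
cat >> h.py <<'E'
C=np.array([.580,.019,0]); YAW=3.8
def fx(x,y,z):
    a=np.radians(YAW); return C+np.array([np.cos(a)*x-np.sin(a)*y,np.sin(a)*x+np.cos(a)*y,z])
E
python3 - <<'E'
from h import *
go(fx(0,.1012,.150),93.8)
# arc steps in fixture (y,z), from th 1.53 to 0
th=np.append(np.arange(1.53,0,-.17),0); ph=np.radians(144.8)-th; q=np.column_stack([.045+.104*np.cos(ph),.075+.104*np.sin(ph)]); print(np.column_stack([th,q*100]),np.diff(q,axis=0)*100)
E
```

```text
shift cm [ 0.8529  2.9666 13.3221] turn [-0.0009 -0.0006 -0.0071] or [-0.0009  0.0015  3.1345] 
[[ 1.53   10.1433 16.2357]
 [ 1.36    8.584  17.0646]
 [ 1.19    6.907  17.6176]
 [ 1.02    5.1606 17.879 ]
 [ 0.85    3.3951 17.8411]
 [ 0.68    1.6615 17.5051]
 [ 0.51    0.0097 16.8807]
 [ 0.34   -1.5126 15.9858]
 [ 0.17   -2.8616 14.8462]
 [ 0.     -3.9983 13.4949]] [[-1.5593  0.8288]
 [-1.677   0.5531]
 [-1.7464  0.2614]
 [-1.7655 -0.0379]
 [-1.7336 -0.336 ]
 [-1.6518 -0.6245]
 [-1.5223 -0.8949]
 [-1.349  -1.1396]
 [-1.1367 -1.3513]]
```

{"fn": "jog_arm", "kwargs": {
  "rows": "0.85 3 2 0 0 -0.007 0; 0 0 4 0 0 0 0; 0 0 4 0 0 0 0; 0 0 3.3 0 0 0 0; 0 0 0 0 0 0 0"
}}

```text
time: 2.8
position: [0.5696, 0.1245, 0.1481]
tool_rot: [0.116, -3.134, 0.001]
ft_force: [-0.8, -0.1, -0.7]
grip_width: 0.505
grip_force: 0.0
```

{"fn": "jog_arm", "kwargs": {
  "rows": "0 0 0 0 0 0 1; 0 0 0 0 0 0 1; 0 0 0 0 0 0 1; 0 0 0 0 0 0 1",
  "force": 25
}}

```text
time: 3.3
position: [0.5729, 0.1231, 0.1513]
tool_rot: [-0.112, 3.139, 0.001]
ft_force: [-1.1, -0.4, -0.0]
grip_width: 0.132
grip_force: 0.0
```

Run:
```python
from h import *
show()
```

```text
t 3.3 p [0.5729 0.1231 0.1513] R
 [[-0.9975 -0.0711  0.001 ]
 [-0.0711  0.9975  0.0005]
 [-0.001   0.0004 -1.    ]] f [-1.1309 -0.3579 -0.0495] w 0.13187243528041068 0.0 q [-0.6264  0.2085  0.4254  1.6765 -0.0897  1.2747  1.4588]
```

{"fn": "jog_arm", "kwargs": {
  "rows": "0 0 0 0 0 0 1"
}}

```text
time: 3.42
position: [0.5727, 0.123, 0.1509]
tool_rot: [-0.112, 3.139, 0.0]
ft_force: [0.4, -0.4, 0.3]
grip_width: 0.041
grip_force: 0.0
```

Run:
```python
from h import *
show()
d=cam('wrist'); cv2.imwrite('pics/w2.png',cv2.resize(d['img'],(800,600)))
```

```text
t 3.425 p [0.5727 0.123  0.1509] R
 [[-0.9975 -0.0711  0.0003]
 [-0.0711  0.9975  0.0002]
 [-0.0004  0.0002 -1.    ]] f [ 0.3503 -0.437   0.2802] w 0.04090086133064218 0.0 q [-0.6264  0.2088  0.4253  1.677  -0.0897  1.2746  1.4588]
```

View pics/w2.png

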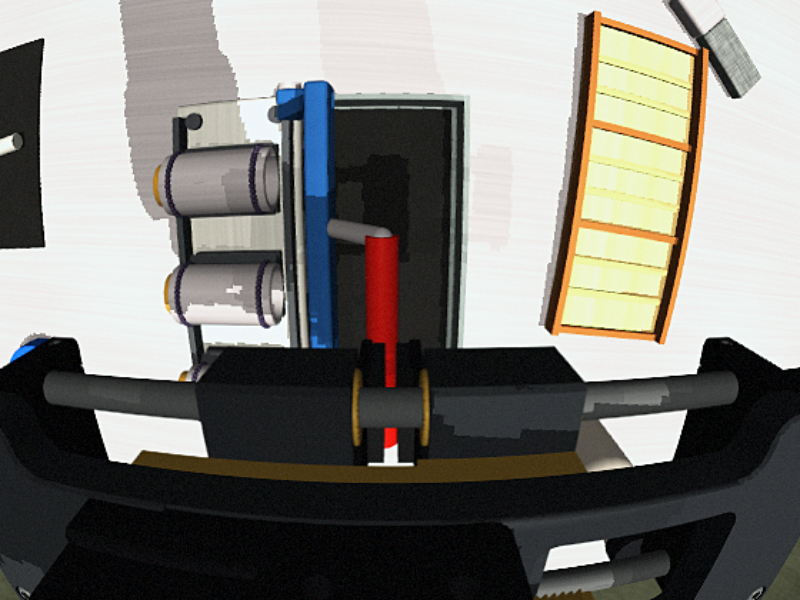

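Run:
```python
from h import *
z=np.load('w1.npz'); d={k:z[k] for k in z.files}; d['n']='wrist'
e=cam('wrist')
def red(im,sl):
    hsv=cv2.cvtColor(im,cv2.COLOR_BGR2HSV); m=cv2.inRange(hsv,(0,180,100),(4,255,255))|cv2.inRange(hsv,(176,180,100),(180,255,255))
    ys,xs=np.nonzero(m); k=(xs>240)&(xs<340)&(ys<240); xs,ys=xs[k],ys[k]; y0=ys.min(); k=(ys>=y0+8)&(ys<y0+20); return xs[k].mean(),y0, xs[ys==y0+14].min(),xs[ys==y0+14].max()
a=red(cv2.imread('pics/w1.png'),0); b=red(e['img'],0); print(a,b)
for zz in np.arange(.10,.17,.01): print(zz.round(3),onz(d,a[0],a[1],zz),onz(e,b[0],b[1],zz))
t=cam('top')
for zz in (.12,.14,.16): print(zz,onz(t,238.05,175.7,zz))
print('shell1 in w2 ends', [onz(e,u*.7,v*.7,.078) for u,v in [(170,183),(272,181),(180,295),(275,292)]])
print('grip proj',[proj(e,fx(0.0,.045+.104*np.cos(np.radians(144.8)-t),.075+.104*np.sin(np.radians(144.8)-t))) for t in (1.5,1.6,1.7,1.8)])
```

```text
(np.float64(306.74074074074076), np.int64(136), np.int64(301), np.int64(313)) (np.float64(266.5), np.int64(166), np.int64(256), np.int64(277))
0.1 [0.5295 0.1233 0.1   ] [0.5364 0.115  0.1   ]
0.11 [0.529  0.1223 0.11  ] [0.5349 0.1151 0.11  ]
0.12 [0.5286 0.1213 0.12  ] [0.5334 0.1152 0.12  ]
0.13 [0.5281 0.1202 0.13  ] [0.5319 0.1153 0.13  ]
0.14 [0.5276 0.1192 0.14  ] [0.5305 0.1154 0.14  ]
0.15 [0.5271 0.1182 0.15  ] [0.529  0.1154 0.15  ]
0.16 [0.5266 0.1171 0.16  ] [0.5275 0.1155 0.16  ]
0.17 [0.5262 0.1161 0.17  ] [0.526  0.1156 0.17  ]
0.12 [0.5834 0.1253 0.12  ]
0.14 [0.5795 0.1227 0.14  ]
0.16 [0.5756 0.1201 0.16  ]
shell1 in w2 ends [array([ 0.5115, -0.0207,  0.078 ]), array([0.5094, 0.0476, 0.078 ]), array([ 0.5846, -0.015 ,  0.078 ]), array([0.578 , 0.0511, 0.078 ])]
grip proj [array([264.8565, 240.6881]), array([278.5666, 237.3929]), array([290.5354, 233.7951]), array([300.6514, 230.0095])]
```

Run:
```python
from h import *
e=cam('wrist'); s=st(); p=np.array(s['position']); print(e['o'],p,'tcp px',proj(e,p),'40mm up',proj(e,p+[0,0,.04]),'bar1.53 ends',[proj(e,fx(x,.1012,.1625)) for x in(-.047,0,.047)])
cv2.imwrite('pics/w3.png',cv2.resize(e['img'][150:350,200:360],None,fx=3,fy=3,interpolation=2))
```

```text
[0.4989 0.1172 0.3522] [0.5726 0.123  0.1506] tcp px [273.6235 232.7125] 40mm up [273.8227 257.9461] bar1.53 ends [array([268.7976, 165.038 ]), array([268.7642, 239.9557]), array([268.8573, 303.5551])]
```

View pics/w3.png

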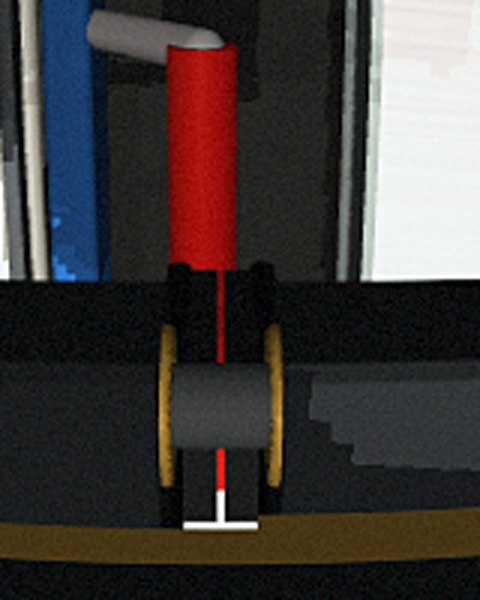

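{"fn": "jog_arm", "kwargs": {
  "rows": "0 -0.3 0 0 0 0 0.2; 0 0 0 0 0 0 0.2; 0 0 0 0 0 0 0.2; 0 0 0 0 0 0 0.2; 0 0 1 0 0 0 0.2"
}}

```text
time: 4.25
position: [0.5735, 0.1203, 0.1411]
tool_rot: [-0.112, 3.138, 0.001]
ft_force: [-0.5, -0.0, -0.2]
grip_width: 0.387
grip_force: 0.0
```

{"fn": "jog_arm", "kwargs": {
  "rows": "0 0 1 0 0 0 0.2; 0 0 0 0 0 0 0.2"
}}

```text
time: 4.5
position: [0.5718, 0.1198, 0.1291]
tool_rot: [0.112, -3.137, 0.001]
ft_force: [-1.3, 0.1, -0.3]
grip_width: 0.394
grip_force: 0.0
```

{"fn": "jog_arm", "kwargs": {
  "rows": "0 0 0 0 0 0 1; 0 0 0 0 0 0 1; 0 0 0 0 0 0 1; 0 0 0 0 0 0 1"
}}

```text
time: 5.0
position: [0.5729, 0.1201, 0.1309]
tool_rot: [-0.112, 3.139, 0.0]
ft_force: [-0.1, 0.0, 0.5]
grip_width: 0.047
grip_force: 0.0
```

Run:
```python
from h import *
e=cam('wrist'); show(); print(e['o'])
cv2.imwrite('pics/w4.png',cv2.resize(e['img'],(800,600)))
s=cam('scene'); cv2.imwrite('pics/s4.png',cv2.resize(s['img'][150:330,240:420],None,fx=3.3,fy=3.3,interpolation=2))
```

```text
t 5.05 p [0.5729 0.12   0.1308] R
 [[-0.9975 -0.0712  0.0003]
 [-0.0712  0.9975  0.0001]
 [-0.0003  0.0001 -1.    ]] f [ 1.3212 -0.0575  0.6236] w 0.028054324658277147 0.24218489415943623 q [-0.6206  0.2227  0.4255  1.7031 -0.0967  1.2363  1.4694]
[0.4992 0.1143 0.3323]
```

View pics/s4.png

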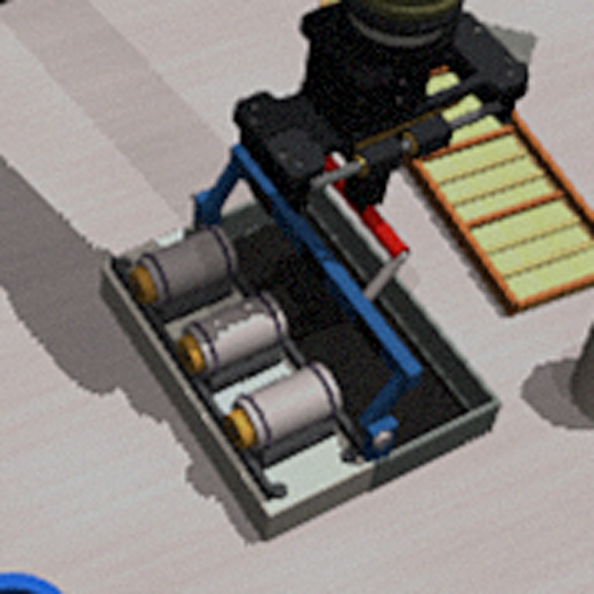

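Run:
```python
from h import *
s=cam('scene'); t=cam('top'); z=np.load('w1.npz'); d={k:z[k] for k in z.files}; d['n']='wrist'; e=cam('wrist')
def tri(L):
    A=sum(np.eye(3)-np.outer(r,r) for o,r in L); b=sum((np.eye(3)-np.outer(r,r))@o for o,r in L); p=np.linalg.solve(A,b); return p,[np.linalg.norm((np.eye(3)-np.outer(r,r))@(p-o)) for o,r in L]
sc=lambda u,v:(s['o'],ray(s,240+u/3.3-.4,150+v/3.3-.4)); wr=lambda u,v:(d['o'],ray(d,u*.7,v*.7)); tp=lambda x,y:(t['o'],ray(t,214.6+x/4.4,124.6+y/4.4))
print('red +x end',tri([sc(400,250),wr(438,331)]),tri([sc(400,250),tp(99,147)]))
print('bar +x end outer top',tri([sc(418,368),wr(393,385)]),tri([sc(418,368),tp(149,50)]))
print('bar -x end',tri([sc(238,152),wr(392,101)]),tri([sc(238,152),tp(172,414)]))
for n,u,v,p in [('sinkx2',235,430,(325,127))]: print(n,tri([sc(u,v),tp(*p)]))
print('block corner bottom',onz(s,240+268/3.3-.4,150+540/3.3-.4,0),onz(s,240+268/3.3,150+505/3.3,.04), onz(s,240+103/3.3,150+262/3.3,.04),'expected', fx(.128,-.046,0),fx(-.128,-.046,0))
im=cv2.imread('pics/w4.png');hsv=cv2.cvtColor(im,cv2.COLOR_BGR2HSV); m=cv2.inRange(hsv,(0,180,100),(4,255,255))|cv2.inRange(hsv,(176,180,100),(180,255,255))
k,l,q,c=cv2.connectedComponentsWithStats(m); print(q[1:][q[1:,4]>30])
print('tcp scene px crop',(proj(s,st()['position'])-[240,150])*3.3)
```

```text
red +x end (array([0.6235, 0.1225, 0.1683]), [np.float64(0.001282887793087557), np.float64(0.001282887793087534)]) (array([0.623 , 0.1216, 0.1678]), [np.float64(0.00018264124180846349), np.float64(0.00018264124180829462)])
bar +x end outer top (array([0.6916, 0.0978, 0.1275]), [np.float64(0.0034051963996207376), np.float64(0.0034051963996207767)]) (array([0.6951, 0.0963, 0.1336]), [np.float64(0.0019598687375439756), np.float64(0.0019598687375438906)])
bar -x end (array([0.4574, 0.0817, 0.1187]), [np.float64(0.0005902630162103822), np.float64(0.0005902630162104282)]) (array([0.4607, 0.0807, 0.1224]), [np.float64(0.00028724080291775444), np.float64(0.0002872408029176857)])
sinkx2 (array([ 0.657 , -0.0177,  0.0733]), [np.float64(0.0007724431270211954), np.float64(0.0007724431270211833)])
block corner bottom [ 0.7113 -0.0143  0.    ] [ 0.7055 -0.0137  0.04  ] [ 0.4593 -0.0321  0.04  ] expected [ 0.7108 -0.0184  0.    ] [ 0.4553 -0.0354  0.    ]
[[ 371  245   36  142 3798]
 [ 374  428   30   38  651]]
tcp scene px crop [354.6978 231.4171]
```

View pics/w4.png

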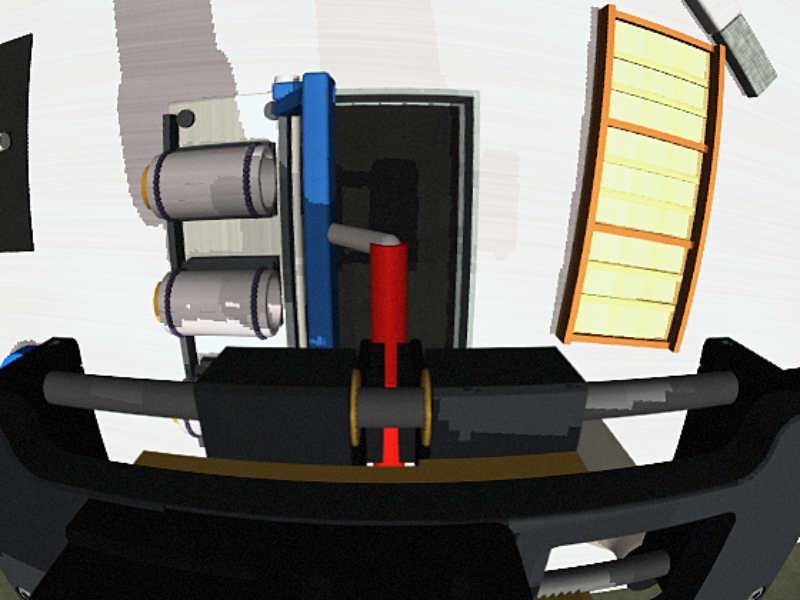

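{"fn": "jog_arm", "kwargs": {
  "rows": "0 0 0 0 0 0 0.3; 0 0 0 0 0 0 0.3; 0 0 0 0 0 0 0.3; 0 0 0 0 0 0 0.3; 0 0 0.8 0 0 0 0.3"
}}

```text
time: 5.88
position: [0.5734, 0.1201, 0.123]
tool_rot: [-0.112, 3.138, 0.001]
ft_force: [0.2, -0.1, -1.1]
grip_width: 0.344
grip_force: 0.0
```

{"fn": "jog_arm", "kwargs": {
  "rows": "0 0 0.8 0 0 0 0.3; 0 0 0 0 0 0 0.3"
}}

```text
time: 6.12
position: [0.5719, 0.1198, 0.1134]
tool_rot: [0.112, -3.137, 0.001]
ft_force: [-0.2, -0.0, 0.8]
grip_width: 0.351
grip_force: 0.0
```

{"fn": "jog_arm", "kwargs": {
  "rows": "0 0 0 0 0 0 1; 0 0 0 0 0 0 1; 0 0 0 0 0 0 1; 0 0 0 0 0 0 1"
}}

```text
time: 6.62
position: [0.573, 0.1197, 0.1149]
tool_rot: [-0.111, 3.139, -0.0]
ft_force: [-0.8, -1.7, -0.7]
grip_width: 0.149
grip_force: 25.0
```

Run:
```python
from h import *
s=cam('scene'); d=s['img']; e=cam('wrist')
a=cv2.resize(d[180:260,300:380],(600,600),interpolation=2)
cv2.imwrite('pics/s5.png',a)
P=np.array(st()['position']); show()
for h in (0,.02,.04): print((proj(s,P+[0.0,0,h])-[300,180])*7.5)
```

```text
t 6.725 p [0.573  0.1197 0.1148] R
 [[-0.9975 -0.0709  0.0005]
 [-0.0709  0.9975 -0.0001]
 [-0.0005 -0.0002 -1.    ]] f [-1.0118 -1.1137 -0.0038] w 0.1499594095236285 24.999891221523285 q [-0.6181  0.2355  0.4241  1.7219 -0.1027  1.2057  1.4741]
[350.364  331.7179]
[357.7434 293.3577]
[365.3243 253.9505]
```

View pics/s5.png

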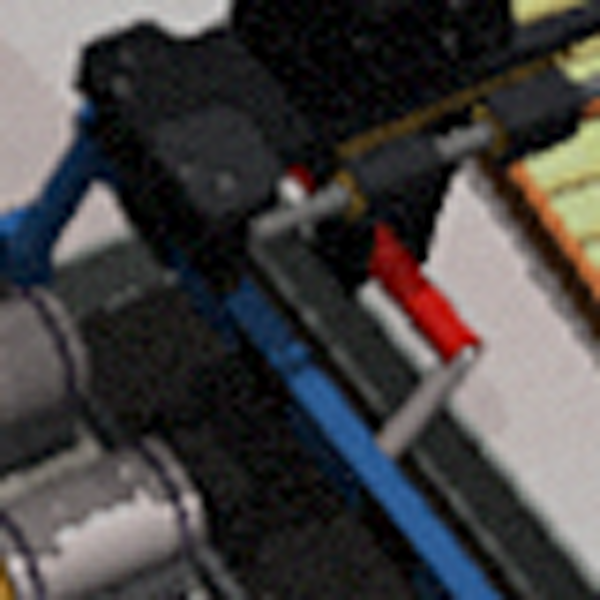

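{"fn": "jog_arm", "kwargs": {
  "rows": "0 -1.56 -0.83 0 0 0 1; 0 -1.68 -0.55 0 0 0 1; 0 -1.75 -0.26 0 0 0 1; 0 0 0 0 0 0 1",
  "force": 30
}}

```text
time: 7.22
position: [0.5764, 0.0712, 0.133]
tool_rot: [-0.111, 3.139, 0.006]
ft_force: [-3.1, 0.8, 8.9]
grip_width: 0.152
grip_force: 30.0
```

Run:
```python
from h import *
show(); a=np.radians(YAW); r=np.array(st()['position'])-C; print('fixture',r[0]*np.cos(a)+r[1]*np.sin(a),-r[0]*np.sin(a)+r[1]*np.cos(a),r[2])
z=np.load('w1.npz')
e=cam('wrist'); im=e['img']; hsv=cv2.cvtColor(im,cv2.COLOR_BGR2HSV); m=cv2.inRange(hsv,(0,180,100),(4,255,255))|cv2.inRange(hsv,(176,180,100),(180,255,255))
k,l,q,c=cv2.connectedComponentsWithStats(m); print(q[1:][q[1:,4]>30])
```

```text
t 7.225 p [0.5764 0.0712 0.133 ] R
 [[-0.9975 -0.0708  0.0007]
 [-0.0708  0.9975  0.0036]
 [-0.001   0.0035 -1.    ]] f [-3.1363  0.7947  8.8826] w 0.15176864140338972 30.001157820224762 q [-0.5635  0.212   0.4553  1.7132 -0.1017  1.2379  1.5578]
fixture -8.215357097332782e-05 0.052330376661031956 0.13303037851961724
[[ 260  176   27   95 2416]
 [ 261  300   25   26  619]]
```

{"fn": "jog_arm", "kwargs": {
  "rows": "0 -1.77 0 0 0 0 1; 0 -1.73 0.34 0 0 0 1; 0 -1.65 0.62 0 0 0 1; 0 0 0 0 0 0 1"
}}

```text
time: 7.78
position: [0.5799, 0.0177, 0.121]
tool_rot: [0.109, -3.14, 0.001]
ft_force: [0.5, 0.1, -0.9]
grip_width: 0.151
grip_force: 30.0
```

{"fn": "jog_arm", "kwargs": {
  "rows": "0 -1.52 0.9 0 0 0 1; 0 -1.35 1.14 0 0 0 1; 0 -1.14 1.35 0 0 0 1; 0 0 0 0 0 0 1"
}}

```text
time: 8.28
position: [0.5822, -0.0221, 0.0854]
tool_rot: [0.11, -3.138, 0.002]
ft_force: [0.8, 1.8, -6.9]
grip_width: 0.147
grip_force: 30.0
```

```bash
cat >> h.py <<'E'
def fpos(p):
    a=np.radians(YAW); r=np.array(p)-C; return np.array([r[0]*np.cos(a)+r[1]*np.sin(a),-r[0]*np.sin(a)+r[1]*np.cos(a),r[2]])
E
python3 - <<'E'
from h import *
show(); print('fixture',fpos(st()['position']))
s=cam('scene'); cv2.imwrite('pics/s6.png',cv2.resize(s['img'][150:330,240:420],None,fx=3.3,fy=3.3,interpolation=2))
E
```

```text
t 8.275 p [ 0.5822 -0.0221  0.0854] R
 [[-0.9975 -0.0703 -0.0016]
 [-0.0703  0.9975 -0.0011]
 [ 0.0017 -0.001  -1.    ]] f [ 0.8152  1.8266 -6.8676] w 0.14708283579347367 29.998666048049927 q [-0.4418  0.2654  0.5047  1.7611 -0.138   1.1521  1.7458]
fixture [-0.0005 -0.0412  0.0854]
```

View pics/s6.png

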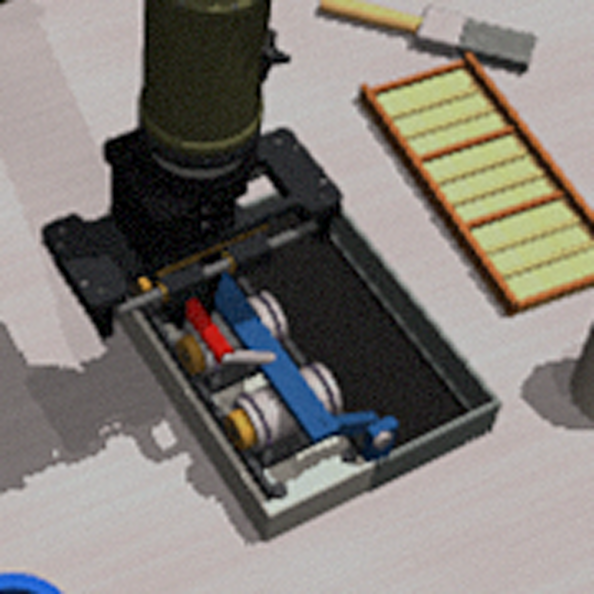

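{"fn": "jog_arm", "kwargs": {
  "rows": "0 0 0 0 0 0 0.1; 0 0 0 0 0 0 0.1; 0 0 0 0 0 0 0.1; 0 0 -3 0 0 0 0.1; 0 0 -4 0 0 0 -0.2"
}}

```text
time: 8.95
position: [0.5822, -0.0214, 0.1578]
tool_rot: [0.112, -3.138, 0.001]
ft_force: [-0.3, 0.0, 0.4]
grip_width: 0.491
grip_force: 0.0
```

{"fn": "jog_arm", "kwargs": {
  "rows": "0 0 -4 0 0 0 -0.2; 0 0 -3 0 0 0.17 -0.2; 0 0 -1 0 0 0.17 -0.2; 0 0 0 0 0 0.17 -0.2; 0 0 0 0 0 0.17 -0.2"
}}

```text
time: 9.57
position: [0.5832, -0.0214, 0.2383]
tool_rot: [0.95, 2.993, 0.001]
ft_force: [-0.5, -0.2, -1.2]
grip_width: 0.596
grip_force: 0.0
```

{"fn": "jog_arm", "kwargs": {
  "rows": "0 0 0 0 0 0.17 -0.2; 0 0 0 0 0 0.17 -0.2; 0 0 0 0 0 0.17 -0.2; 0 0 0 0 0 0.17 -0.2; 0 0 0 0 0 0.165 -0.2"
}}

```text
time: 10.2
position: [0.5831, -0.0215, 0.2381]
tool_rot: [2.094, 2.341, 0.001]
ft_force: [-0.3, 0.3, -0.0]
grip_width: 0.604
grip_force: 0.0
```

{"fn": "jog_arm", "kwargs": {
  "rows": "-5.4 -1.9 0 0 0 0 -0.2; -5.4 -1.9 0 0 0 0 -0.2; -5.4 -1.9 0 0 0 0 -0.2; -5.4 -1.9 0 0 0 0 -0.2; -5.4 -1.9 0 0 0 0 -0.2"
}}

```text
time: 10.82
position: [0.5197, -0.3023, 0.2383]
tool_rot: [2.086, 2.347, 0.001]
ft_force: [0.9, -0.5, -0.5]
grip_width: 0.602
grip_force: 0.0
```

{"fn": "jog_arm", "kwargs": {
  "rows": "-5.4 -1.9 0 0 0 0 -0.2; -5.4 -1.9 0 0 0 0 -0.2; 0 0 0 0 0 0 -0.2"
}}

```text
time: 11.2
position: [0.4903, -0.4187, 0.2379]
tool_rot: [2.099, 2.336, -0.007]
ft_force: [-0.0, -0.5, 0.2]
grip_width: 0.6
grip_force: 0.0
```

Run:
```python
from h import *
show(); e=cam('wrist'); cv2.imwrite('pics/w7.png',e['img']); np.savez('w7.npz',o=e['o'],R=e['R'],f=e['f'],cx=e['cx'],cy=e['cy'])
s=cam('scene'); out=np.zeros((600,560,3),np.uint8); out[:300,:400]=cv2.resize(e['img'],(400,300)); out[300:,:560]=cv2.resize(s['img'][150:350,60:420],(560,300)); 
out=np.zeros((600,800,3),np.uint8); out[:420,:560]=e['img']; out[420:,:400]=cv2.resize(s['img'][170:340,70:410],(400,180))[:180]; cv2.imwrite('pics/w7b.png',out)
```

```text
t 11.2 p [ 0.4903 -0.4187  0.2379] R
 [[-0.1064  0.9943 -0.0021]
 [ 0.9943  0.1064 -0.0043]
 [-0.0041 -0.0026 -1.    ]] f [-0.0228 -0.531   0.2351] w 0.5998357487400632 0.0 q [ 0.0111  0.3755  0.8754  1.4092 -0.282   1.4866  0.9813]
```

View pics/w7b.png

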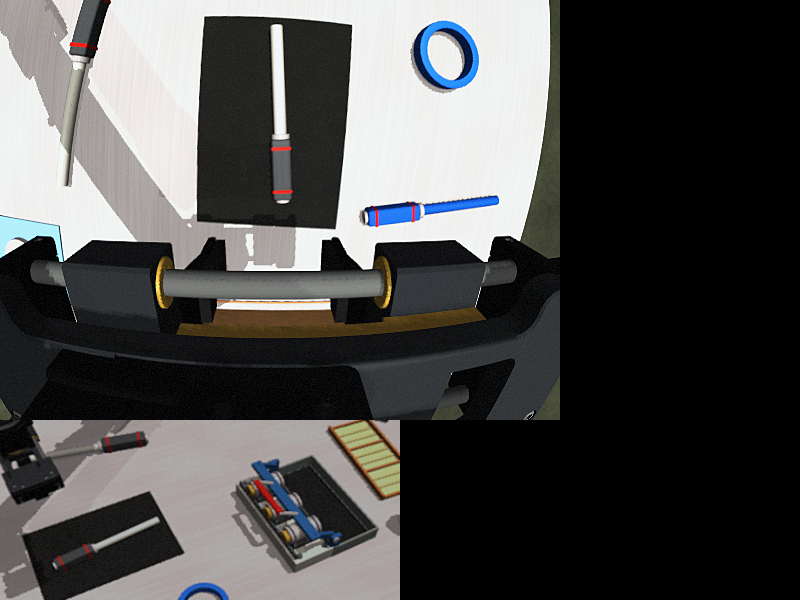

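Run:
```python
from h import *
z=np.load('w7.npz'); d={k:z[k] for k in z.files}; d['n']='wrist'
for n,u,v,h in [('tip',277.5,25,.020),('rodstart',280.5,136,.022),('front',281,140,.028),('band1',281,148.5,.028),('band2',282,191,.028),('rear',282.5,199,.028)]: print(n,onz(d,u,v,h))
t=cam('top'); im=t['img']; hsv=cv2.cvtColor(im,cv2.COLOR_BGR2HSV); m=cv2.inRange(hsv,(0,0,110),(180,90,255)); m[:195]=0;m[225:]=0;m[:,:355]=0;m[:,410:]=0
p=cv2.findNonZero(m)[:,0].astype(float); v=cv2.fitLine(p.astype(np.float32),2,0,.01,.01).ravel(); u0,u1=p[:,0].min(),p[:,0].max()
L=[onz(t,u,v[3]+(u-v[2])*v[1]/v[0],.018) for u in(u0-.5,u1+.5)]; print('top rod',L,np.degrees(np.arctan2(*(L[0]-L[1])[1::-1])))
```

```text
tip [ 0.4737 -0.2235  0.02  ]
rodstart [ 0.4929 -0.3686  0.022 ]
front [ 0.494  -0.3732  0.028 ]
band1 [ 0.4951 -0.384   0.028 ]
band2 [ 0.5025 -0.4387  0.028 ]
rear [ 0.5044 -0.4493  0.028 ]
top rod [array([ 0.4715, -0.2263,  0.018 ]), array([ 0.4923, -0.3751,  0.018 ])] 97.96676745020525
```

Run:
```python
from h import *
go([.496,-.398,.03],7.6)
```

```text
shift cm [ 1.3023  0.1891 20.7598] turn [ 0.0006 -0.0006 -0.0148] or [-0.0009 -0.0009  3.1268]
```

{"fn": "jog_arm", "kwargs": {
  "rows": "1.3 0.2 4 0 0 -0.02 -0.1; 0 0 5 0 0 0 -0.1; 0 0 5 0 0 0 -0.1; 0 0 4.5 0 0 0 -0.1; 0 0 0 0 0 0 -0.1"
}}

```text
time: 11.98
position: [0.4947, -0.3945, 0.0493]
tool_rot: [-2.055, -2.367, -0.0]
ft_force: [0.5, 0.6, 1.4]
grip_width: 0.548
grip_force: 0.0
```

{"fn": "jog_arm", "kwargs": {
  "rows": "0 0 1 0 0 0 -0.1; 0 0 1 0 0 0 -0.1; 0 0 0 0 0 0 -0.1"
}}

```text
time: 12.35
position: [0.4956, -0.3988, 0.0327]
tool_rot: [2.064, 2.368, 0.001]
ft_force: [-0.4, -1.1, -0.9]
grip_width: 0.549
grip_force: 0.0
```

Run:
```python
from h import *
show(); go([.496,-.398,.03],7.6)
e=cam('wrist'); s=cam('scene')
out=np.zeros((600,800,3),np.uint8); out[:420,:560]=e['img']; out[:,560:]=cv2.resize(s['img'][220:340,90:210],(600,600))[:,200:440] if 0 else 0
out=np.hstack([cv2.resize(e['img'][100:350,180:380],(400,500)),cv2.resize(s['img'][210:335,90:190],(400,500),interpolation=2)]); cv2.imwrite('pics/w8.png',out)
```

```text
t 12.35 p [ 0.4956 -0.3988  0.0327] R
 [[-0.1368  0.9906  0.0004]
 [ 0.9906  0.1368  0.0002]
 [ 0.0001  0.0004 -1.    ]] f [-0.4219 -1.0913 -0.9076] w 0.5485718742004522 0.0 q [ 0.0266  0.5032  0.79    1.6812 -0.3905  1.1219  1.0645]
shift cm [0.0712 0.0492 0.2739] turn [ 0.0004 -0.0001  0.0046] or [ 0.0002  0.0006 -3.137 ]
```

View pics/w8.png

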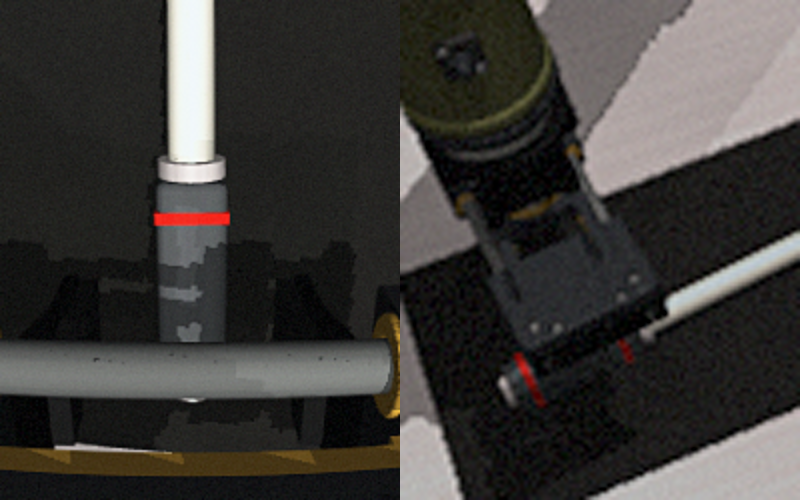

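{"fn": "jog_arm", "kwargs": {
  "rows": "0 0 1 0 0 0 -0.1; 0 0 0.7 0 0 0 -0.1; 0 0 0 0 0 0 -0.1"
}}

```text
time: 12.82
position: [0.4948, -0.3984, 0.0145]
tool_rot: [-2.063, -2.367, 0.0]
ft_force: [-0.2, 0.1, 0.2]
grip_width: 0.551
grip_force: 0.0
```

{"fn": "jog_arm", "kwargs": {
  "rows": "0 0 0.5 0 0 0 -0.1; 0 0 0.4 0 0 0 -0.1; 0 0 0 0 0 0 -0.1"
}}

```text
time: 13.2
position: [0.4952, -0.3987, 0.0061]
tool_rot: [-2.064, -2.368, -0.0]
ft_force: [-0.1, 0.4, -0.5]
grip_width: 0.55
grip_force: 0.0
```

{"fn": "jog_arm", "kwargs": {
  "rows": "0 0 0.4 0 0 0 -0.1; 0 0 0.4 0 0 0 -0.1; 0 0 0 0 0 0 -0.1"
}}

```text
time: 13.58
position: [0.4952, -0.3987, -0.0019]
tool_rot: [-2.064, -2.368, -0.0]
ft_force: [0.3, -0.3, -0.2]
grip_width: 0.55
grip_force: 0.0
```

{"fn": "jog_arm", "kwargs": {
  "rows": "0 0 0.4 0 0 0 -0.1; 0 0 0.4 0 0 0 -0.1; 0 0 0 0 0 0 -0.1"
}}

```text
time: 13.95
position: [0.4951, -0.3987, -0.01]
tool_rot: [-2.064, -2.368, 0.0]
ft_force: [0.6, 0.1, -0.5]
grip_width: 0.551
grip_force: 0.0
```

{"fn": "jog_arm", "kwargs": {
  "rows": "0 0 0.4 0 0 0 -0.1; 0 0 0.4 0 0 0 -0.1; 0 0 0 0 0 0 -0.1"
}}

```text
time: 14.32
position: [0.4951, -0.3987, -0.018]
tool_rot: [-2.064, -2.368, 0.0]
ft_force: [0.3, -1.4, -0.2]
grip_width: 0.552
grip_force: 0.0
```

{"fn": "jog_arm", "kwargs": {
  "rows": "0 0 0.3 0 0 0 -0.1; 0 0 0 0 0 0 -0.1"
}}

```text
time: 14.58
position: [0.4953, -0.3988, -0.0207]
tool_rot: [-2.064, -2.368, -0.0]
ft_force: [-0.7, 0.3, 0.3]
grip_width: 0.551
grip_force: 0.0
```

{"fn": "jog_arm", "kwargs": {
  "rows": "0 0 0.3 0 0 0 -0.1; 0 0 0 0 0 0 -0.1"
}}

```text
time: 14.82
position: [0.4953, -0.3987, -0.0238]
tool_rot: [-2.064, -2.368, -0.0]
ft_force: [-0.4, 0.7, -0.6]
grip_width: 0.55
grip_force: 0.0
```

Close here (about 10 mm of handle should be between the pads) and check the width: 24 mm is about 0.27.

{"fn": "jog_arm", "kwargs": {
  "rows": "0 0 0.2 0 0 0 1; 0 0 0 0 0 0 1; 0 0 0 0 0 0 1; 0 0 0 0 0 0 1; 0 0 0 0 0 0 1",
  "force": 15
}}

```text
time: 15.45
position: [0.4958, -0.3989, -0.0254]
tool_rot: [2.064, 2.368, 0.001]
ft_force: [1.6, -0.2, -0.3]
grip_width: 0.276
grip_force: 15.0
```

Run:
```python
from h import *
show()
```

```text
t 15.45 p [ 0.4958 -0.3989 -0.0254] R
 [[-0.1368  0.9906  0.0007]
 [ 0.9906  0.1368 -0.0001]
 [-0.0002  0.0006 -1.    ]] f [ 1.6452 -0.1656 -0.3212] w 0.2757414074658324 14.991128146648407 q [ 0.0583  0.5712  0.7495  1.7194 -0.445   1.0281  1.101 ]
```

{"fn": "jog_arm", "kwargs": {
  "rows": "0 0 0 0 0 0 1; 0 0 -3 0 0 0 1; 0 0 -4 0 0 0 1; 0 0 -3 0 0 0.0715 1; 0 0 0 0 0 0 1",
  "force": 55
}}

```text
time: 16.08
position: [0.4959, -0.4, 0.076]
tool_rot: [2.145, 2.291, 0.001]
ft_force: [0.5, 0.6, -4.6]
grip_width: 0.269
grip_force: 55.0
```

Run:
```python
from h import *
show(); go(fx(-.072,-.27,.0745),3.8); print(fx(-.072,-.27,.0745))
e=cam('wrist'); 
for d_ in (.16,.176,.19):
  p=np.array(st()['position'])+rot(st()['tool_rot'])@[d_,0,-.0414]; print(d_,p,proj(e,p))
im=e['img']; hsv=cv2.cvtColor(im,cv2.COLOR_BGR2HSV); m=cv2.inRange(hsv,(0,0,150),(180,110,255)); m[:,:255]=0; m[:,310:]=0
cv2.imwrite('pics/w9.png',cv2.resize(im[0:240,160:400],(600,600)))
```

```text
t 16.075 p [ 0.4959 -0.4     0.076 ] R
 [[-0.0659  0.9978  0.0024]
 [ 0.9978  0.0659 -0.0017]
 [-0.0019  0.0023 -1.    ]] f [ 0.4816  0.5799 -4.588 ] w 0.2686824055482336 54.98957097530365 q [-0.0039  0.4637  0.8318  1.6442 -0.3641  1.1932  0.9767]
shift cm [14.2507  3.9626  0.1334] turn [ 0.0023  0.0019 -0.0004] or [ 0.003  -0.0036  3.1412] 
[ 0.5261 -0.2552  0.0745]
0.16 [ 0.4844 -0.2391  0.1155] [272.8555 -44.2532]
0.176 [ 0.4833 -0.2232  0.1155] [272.8084 -68.0065]
0.19 [ 0.4824 -0.2092  0.1155] [272.7698 -87.1163]
```

View pics/w9.png

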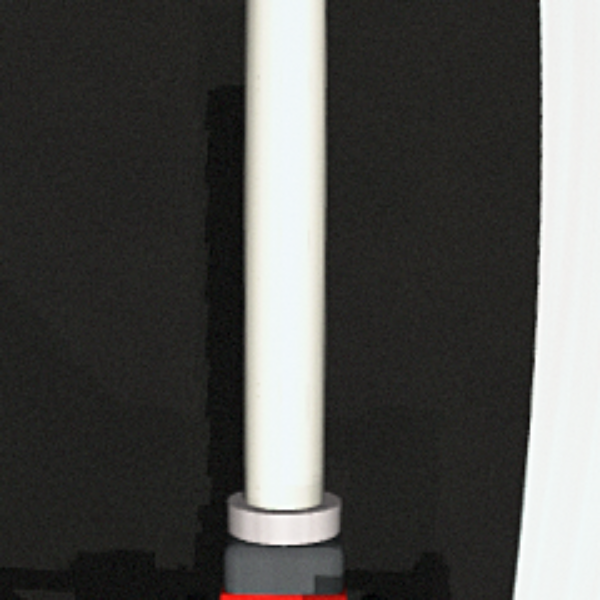

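{"fn": "jog_arm", "kwargs": {
  "rows": "0 4 0 0 0 0 1; 5 0 0 0 0 0 1; 5 0 0 0 0 0 1; 4.25 0 0 0 0 0 1; 0 0 0 0 0 0 1"
}}

```text
time: 16.75
position: [0.5251, -0.2476, 0.0714]
tool_rot: [-2.133, -2.297, -0.001]
ft_force: [0.1, 0.5, -4.0]
grip_width: 0.272
grip_force: 55.0
```

{"fn": "jog_arm", "kwargs": {
  "rows": "0 0 2 0 0 0 1; 0 0 2.1 0 0 0 1; 0 0 0 0 0 0 1"
}}

```text
time: 17.12
position: [0.5229, -0.2543, 0.0301]
tool_rot: [-2.146, -2.287, 0.006]
ft_force: [-0.4, -0.3, -3.8]
grip_width: 0.273
grip_force: 55.0
```

Run:
```python
from h import *
show(); go(fx(-.072,-.27,.0336),93.8-90); s=st(); p=np.array(s['position']); Rm=rot(s['tool_rot'])
sc=cam('scene'); t=cam('top')
# rod check: expected tip px and brightness profile along axis in scene/top
for c in (sc,t):
    g=cv2.cvtColor(c['img'],cv2.COLOR_BGR2GRAY)
    for k in np.arange(.13,.215,.005):
        q=p+Rm@[k,0,-.0414]; u=proj(c,q); a=proj(c,q+Rm@[0,.02,0]); n=(a-u); n/=np.linalg.norm(n)
        print(c['n'],k.round(3),u.round(1),[int(g[int(round(u[1]+n[1]*j)),int(round(u[0]+n[0]*j))]) for j in range(-6,7)])
```

```text
t 17.125 p [ 0.5229 -0.2543  0.0301] R
 [[-0.0635  0.998  -0.0063]
 [ 0.998   0.0635  0.001 ]
 [ 0.0014 -0.0063 -1.    ]] f [-0.433  -0.3393 -3.786 ] w 0.27290855015198834 54.989041686058044 q [-0.2698  0.3939  0.8164  1.8181 -0.3211  1.0747  0.729 ]
shift cm [-0.107   0.3114 -0.3518] turn [-0.0063 -0.0014 -0.0028] or [-0.0022  0.0098  3.1388] 
scene 0.13 [245.9 250.2] [180, 179, 155, 161, 172, 188, 191, 182, 129, 98, 171, 171, 174]
scene 0.135 [247.7 249.4] [177, 177, 150, 149, 190, 192, 187, 187, 137, 89, 178, 176, 174]
scene 0.14 [249.5 248.6] [173, 178, 174, 173, 186, 191, 189, 189, 149, 102, 157, 181, 173]
scene 0.145 [251.4 247.9] [174, 176, 176, 161, 173, 191, 187, 175, 124, 105, 136, 184, 175]
scene 0.15 [253.2 247.1] [175, 178, 155, 162, 162, 191, 189, 177, 133, 126, 126, 178, 175]
scene 0.155 [255.  246.3] [175, 176, 148, 144, 185, 185, 193, 182, 143, 132, 170, 173, 173]
scene 0.16 [256.8 245.5] [176, 181, 176, 170, 182, 189, 189, 189, 149, 108, 152, 179, 175]
scene 0.165 [258.6 244.8] [179, 180, 178, 157, 178, 193, 188, 175, 155, 108, 150, 182, 172]
scene 0.17 [260.5 244. 
[... 1510 characters left out ...]
10, 116, 119, 119, 120]
top 0.175 [310.4 202.2] [108, 109, 114, 85, 84, 110, 103, 103, 102, 115, 119, 120, 119]
top 0.18 [308.7 202.3] [117, 117, 116, 116, 117, 118, 117, 116, 118, 119, 120, 119, 118]
top 0.185 [307.  202.5] [116, 117, 116, 116, 81, 69, 100, 107, 110, 110, 110, 111, 110]
top 0.19 [305.3 202.6] [116, 116, 118, 115, 116, 81, 69, 67, 68, 68, 69, 70, 69]
top 0.195 [303.6 202.7] [116, 117, 118, 116, 116, 80, 69, 67, 79, 80, 81, 80, 81]
top 0.2 [301.9 202.8] [107, 108, 116, 116, 116, 80, 68, 107, 116, 117, 117, 118, 118]
top 0.205 [300.2 203. ] [67, 67, 69, 67, 67, 68, 70, 107, 116, 119, 117, 118, 118]
top 0.21 [298.5 203.1] [68, 68, 68, 67, 68, 67, 68, 68, 99, 109, 109, 110, 110]
```

{"fn": "jog_arm", "kwargs": {
  "rows": "0 0.3 -0.35 -0.006 0 -0.003 1; 0 0 0 0 0 0 1"
}}

```text
time: 17.48
position: [0.5301, -0.2544, 0.0382]
tool_rot: [2.14, 2.292, 0.009]
ft_force: [0.0, 0.0, -3.6]
grip_width: 0.274
grip_force: 55.0
```

Run:
```python
from h import *
show(); go(fx(-.072,-.131,.0336),3.8)
```

```text
t 17.475 p [ 0.5301 -0.2544  0.0382] R
 [[-0.0685  0.9976  0.0084]
 [ 0.9977  0.0685 -0.0001]
 [-0.0007  0.0084 -1.    ]] f [ 0.0282  0.0279 -3.5628] w 0.2736389411406211 54.98914182186127 q [-0.2729  0.3847  0.8179  1.8092 -0.3208  1.0768  0.7298]
shift cm [13.8504 -0.3804  0.4472] turn [0.0084 0.0007 0.0022] or [-0.0011  0.0132 -3.1393]
```

{"fn": "jog_arm", "kwargs": {
  "rows": "0 0 0 0 0 0 1; 0 0 0 0 0 0 1; 0 0 0 0 0 0 1"
}}

```text
time: 17.85
position: [0.529, -0.2538, 0.0371]
tool_rot: [2.141, 2.293, 0.007]
ft_force: [-0.8, -0.1, -5.0]
grip_width: 0.269
grip_force: 55.0
```

Run:
```python
from h import *
show(); go(fx(-.072,-.131,.0336),3.8)
```

```text
t 17.85 p [ 0.529  -0.2538  0.0371] R
 [[-0.0686  0.9976  0.0061]
 [ 0.9976  0.0686  0.0005]
 [ 0.0001  0.0061 -1.    ]] f [-0.7542 -0.1459 -5.0322] w 0.26889612130947305 54.989036321640015 q [-0.2731  0.3855  0.8175  1.8108 -0.3207  1.0769  0.7298]
shift cm [13.7852 -0.2719  0.3482] turn [ 0.0061 -0.0001  0.0023] or [ 0.0002  0.0096 -3.1393]
```

{"fn": "jog_arm", "kwargs": {
  "rows": "0 -0.25 0.33 0.006 0 0.002 1; 0 0 0 0 0 0 1; 2 0 0 0 0 0 1; 2 0 0 0 0 0 1; 2 0 0 0 0 0 1"
}}

```text
time: 18.48
position: [0.5224, -0.1941, 0.0337]
tool_rot: [2.146, 2.293, -0.001]
ft_force: [0.4, -0.4, -3.7]
grip_width: 0.272
grip_force: 55.0
```

{"fn": "jog_arm", "kwargs": {
  "rows": "2 0 0 0 0 0 1; 2 0 0 0 0 0 1; 2 0 0 0 0 0 1; 1.8 0 0 0 0 0 1; 0 0 0 0 0 0 1"
}}

```text
time: 19.1
position: [0.5174, -0.1147, 0.0337]
tool_rot: [-2.143, -2.297, -0.001]
ft_force: [0.1, 0.4, -4.0]
grip_width: 0.27
grip_force: 55.0
```

```bash
cat >> h.py <<'E'
def chk(g=None):
    s=st(); print('t',round(s['time'],2),'f',np.array(s['ft_force']),'w',round(s['grip_width'],3),'tip@fixture',fpos(np.array(s['position'])+rot(s['tool_rot'])@[.1765,0,-.0414]))
    c=cam('scene'); hsv=cv2.cvtColor(c['img'],cv2.COLOR_BGR2HSV); m=cv2.inRange(hsv,(14,120,80),(26,255,255)); k,l,q,cc=cv2.connectedComponentsWithStats(m)
    for i in range(1,k):
        u,v=cc[i]
        if q[i,4]>8 and 250<u<400 and 200<v<310: print('brass scene',q[i],cc[i].round(1))
    cv2.imwrite('pics/last_scene.png',c['img'])
E
python3 - <<'E'
from h import *
chk()
im=cv2.imread('pics/scene0.png'); hsv=cv2.cvtColor(im,cv2.COLOR_BGR2HSV); m=cv2.inRange(hsv,(14,120,80),(26,255,255)); k,l,q,cc=cv2.connectedComponentsWithStats(m)
for i in range(1,k):
    if q[i,4]>8 and 250<cc[i][0]<400 and 200<cc[i][1]<310: print('start',q[i],cc[i])
E
```

```text
t 19.1 f [ 0.1441  0.3822 -3.9741] w 0.27 tip@fixture [-0.0718  0.0472  0.0753]
brass scene [325 229  16  12 160] [332.5 234.2]
brass scene [294 252   8  10  36] [298.2 256.1]
brass scene [309 274   8  11  49] [313.2 278.6]
start [280 231   7  10  37] [283.6486 235.1081]
start [294 252   8  10  34] [298.1176 256.    ]
start [309 274   8  11  47] [313.2979 278.5532]
```

{"fn": "jog_arm", "kwargs": {
  "rows": "-3 0 0 0 0 0 1; -4 0 0 0 0 0 1; -4 0 0 0 0 0 1; -3 0 0 0 0 0 1; 0 0 0 0 0 0 1"
}}

```text
time: 19.77
position: [0.5253, -0.2618, 0.0341]
tool_rot: [2.152, 2.285, -0.004]
ft_force: [0.3, 0.3, -4.5]
grip_width: 0.271
grip_force: 55.0
```

{"fn": "jog_arm", "kwargs": {
  "rows": "0 3.6 0 0 0 0 1; 0 3.6 0 0 0 0 1; 0 0 0 0 0 0 1; 0 0 0 0 0 0 1; 0 0 0 0 0 0 1"
}}

```text
time: 20.4
position: [0.5973, -0.2518, 0.0336]
tool_rot: [-2.147, -2.292, 0.001]
ft_force: [-0.7, -0.0, -4.5]
grip_width: 0.268
grip_force: 55.0
```

Run:
```python
from h import *
chk(); go(fx(0,-.131,.0336),3.8); print(fpos(onz(cam('scene'),332.5,234.2,.02)))
```

```text
t 20.4 f [-0.7425 -0.0298 -4.5089] w 0.268 tip@fixture [-0.0005 -0.0949  0.0751]
brass scene [325 229  17  12 162] [332.9 234.2]
brass scene [294 252   8  10  35] [298.1 256.1]
brass scene [309 274   8  11  48] [313.3 278.6]
shift cm [14.0286  0.035   0.023 ] turn [-0.0003 -0.0003 -0.001 ] or [-0.0005  0.0005  3.1406] 
[-0.0469  0.1001  0.02  ]
```

{"fn": "jog_arm", "kwargs": {
  "rows": "2.5 0 0 0 0 0 1; 2 0 0 0 0 0 1; 2 0 0 0 0 0 1; 2 0 0 0 0 0 1; 2 0 0 0 0 0 1"
}}

```text
time: 21.12
position: [0.5911, -0.1465, 0.0341]
tool_rot: [2.147, 2.293, 0.0]
ft_force: [-0.6, -1.6, -3.9]
grip_width: 0.268
grip_force: 55.0
```

{"fn": "jog_arm", "kwargs": {
  "rows": "2 0 0 0 0 0 1; 1.6 0 0 0 0 0 1; 0 0 0 0 0 0 1; 0 0 0 0 0 0 1"
}}

```text
time: 21.62
position: [0.5891, -0.1114, 0.0338]
tool_rot: [2.146, 2.293, -0.001]
ft_force: [0.1, 0.2, -5.0]
grip_width: 0.272
grip_force: 55.0
```

Run:
```python
from h import *
chk()
```

```text
t 21.62 f [ 0.1241  0.1871 -4.981 ] w 0.272 tip@fixture [0.0005 0.0458 0.0751]
brass scene [325 229  17  12 163] [332.9 234.3]
brass scene [342 247  17  12 166] [350.3 252.5]
brass scene [309 274   8  11  50] [313.2 278.5]
```

{"fn": "jog_arm", "kwargs": {
  "rows": "-3 0 0 0 0 0 1; -4 0 0 0 0 0 1; -4 0 0 0 0 0 1; -3 0 0 0 0 0 1; 0 0 0 0 0 0 1"
}}

```text
time: 22.3
position: [0.5968, -0.2563, 0.034]
tool_rot: [2.153, 2.285, -0.005]
ft_force: [-0.1, -0.0, -4.1]
grip_width: 0.269
grip_force: 55.0
```

{"fn": "jog_arm", "kwargs": {
  "rows": "0 3.6 0 0 0 0 1; 0 3.6 0 0 0 0 1; 0 0 0 0 0 0 1; 0 0 0 0 0 0 1; 0 0 0 0 0 0 1"
}}

```text
time: 22.92
position: [0.6691, -0.2461, 0.0337]
tool_rot: [-2.147, -2.292, 0.001]
ft_force: [0.6, 0.4, -4.0]
grip_width: 0.268
grip_force: 55.0
```

Run:
```python
from h import *
chk(); go(fx(.072,-.131,.0336),3.8)
```

```text
t 22.93 f [ 0.6173  0.3881 -3.9767] w 0.268 tip@fixture [ 0.0716 -0.0939  0.0751]
brass scene [325 229  17  12 161] [332.9 234.2]
brass scene [342 247  17  12 163] [350.3 252.4]
brass scene [309 274   8  11  49] [313.2 278.6]
shift cm [13.9314  0.0304  0.0271] turn [-0.0003 -0.0002 -0.001 ] or [-0.0003  0.0005  3.1406]
```

{"fn": "jog_arm", "kwargs": {
  "rows": "2.5 0 0 0 0 0 1; 2 0 0 0 0 0 1; 2 0 0 0 0 0 1; 2 0 0 0 0 0 1; 2 0 0 0 0 0 1"
}}

```text
time: 23.6
position: [0.6631, -0.1396, 0.0339]
tool_rot: [2.146, 2.294, 0.0]
ft_force: [0.7, -2.4, -4.2]
grip_width: 0.271
grip_force: 55.0
```

{"fn": "jog_arm", "kwargs": {
  "rows": "2 0 0 0 0 0 1; 1.5 0 0 0 0 0 1; 0 0 0 0 0 0 1; 0 0 0 0 0 0 1"
}}

```text
time: 24.1
position: [0.6609, -0.1068, 0.0338]
tool_rot: [2.147, 2.293, -0.001]
ft_force: [0.3, -0.4, -4.2]
grip_width: 0.275
grip_force: 55.0
```

Run:
```python
from h import *
chk()
```

```text
t 24.1 f [ 0.272  -0.3936 -4.2444] w 0.275 tip@fixture [0.0724 0.0456 0.0751]
brass scene [325 229  17  12 163] [332.9 234.3]
brass scene [342 247  17  12 167] [350.3 252.5]
brass scene [359 268  17  12 180] [366.9 273.2]
brass scene [273 295   4   5   9] [274.2 296.9]
```

{"fn": "jog_arm", "kwargs": {
  "rows": "-3 0 0 0 0 0 1; -4 0 0 0 0 0 1; -4 0 0 0 0 0 1; -3 0 0 0 0 0 1; 0 0 -4 0 0 0 1"
}}

```text
time: 24.78
position: [0.6654, -0.2509, 0.0703]
tool_rot: [-2.152, -2.282, 0.011]
ft_force: [-0.2, 0.8, -3.7]
grip_width: 0.268
grip_force: 55.0
```

{"fn": "jog_arm", "kwargs": {
  "rows": "-3.55 -4.58 0 0 0 0 1; -3.55 -4.58 0 0 0 0 1; -3.55 -4.58 0 0 0 0 1; -3.55 -4.58 0 0 0 0 1; 0 0 0 0 0 0 1"
}}

```text
time: 25.4
position: [0.4892, -0.407, 0.0747]
tool_rot: [2.161, 2.279, -0.007]
ft_force: [1.8, 1.0, -3.5]
grip_width: 0.266
grip_force: 55.0
```

{"fn": "jog_arm", "kwargs": {
  "rows": "0 0 3 0 0 0 1; 0 0 3 0 0 0 1; 0 0 2.5 0 0 0 1; 0 0 0 0 0 0 1; 0 0 0 0 0 0 1"
}}

```text
time: 26.02
position: [0.4973, -0.4005, -0.0101]
tool_rot: [2.146, 2.292, -0.0]
ft_force: [0.4, 0.4, -3.3]
grip_width: 0.268
grip_force: 55.0
```

Run:
```python
from h import *
show(); chk(); go([.497,-.399,-.0250],3.8)
c=cam('scene'); print([fpos(onz(c,u,v,.02)) for u,v in [(332.9,234.3),(350.3,252.5),(366.9,273.2)]])
```

```text
t 26.025 p [ 0.4973 -0.4005 -0.0101] R
 [[-0.0657  0.9978  0.0012]
 [ 0.9978  0.0657 -0.0013]
 [-0.0014  0.0011 -1.    ]] f [ 0.3865  0.3803 -3.3396] w 0.26815550771549684 54.99848484992981 q [ 0.0335  0.5653  0.7863  1.7068 -0.45    1.0577  1.0336]
t 26.02 f [ 0.3865  0.3803 -3.3396] w 0.268 tip@fixture [-0.1103 -0.2365  0.031 ]
brass scene [325 229  17  12 161] [332.9 234.2]
brass scene [343 247  16  12 162] [350.3 252.4]
brass scene [359 268  17  12 173] [366.9 273.2]
shift cm [ 0.1653 -0.0555  1.5234] turn [ 0.0018  0.0017 -0.0004] or [ 0.0026 -0.0028  3.1412] 
[array([-0.0461,  0.1009,  0.02  ]), array([0.0246, 0.1091, 0.02  ]), array([0.0966, 0.1108, 0.02  ])]
```

{"fn": "jog_arm", "kwargs": {
  "rows": "0 0 1.2 0 0 0 1; 0 0 0.3 0 0 0 1; 0 0 0 0 0 0 1"
}}

```text
time: 26.5
position: [0.4972, -0.3994, -0.0252]
tool_rot: [2.146, 2.294, 0.002]
ft_force: [-2.1, 1.9, 4.0]
grip_width: 0.269
grip_force: 55.0
```

{"fn": "jog_arm", "kwargs": {
  "rows": "0 0 0 0 0 0 0.2; 0 0 0 0 0 0 0; 0 0 0 0 0 0 -0.1; 0 0 0 0 0 0 -0.1; 0 0 -1 0 0 0 -0.1"
}}

```text
time: 27.12
position: [0.4963, -0.3988, -0.0167]
tool_rot: [-2.145, -2.293, 0.0]
ft_force: [0.7, -0.4, 1.0]
grip_width: 0.548
grip_force: 0.0
```

{"fn": "jog_arm", "kwargs": {
  "rows": "0 0 -4 0 0 0 -0.1; 0 0 -6 0 0 0 -0.1; 0 0 -6 0 0 0 -0.1; 0 0 -6 0 0 0 -0.1; 0 0 -3 0 0 0 -0.1"
}}

```text
time: 27.75
position: [0.4975, -0.4008, 0.2386]
tool_rot: [2.143, 2.289, 0.002]
ft_force: [0.2, -0.2, -0.6]
grip_width: 0.55
grip_force: 0.0
```

Run:
```python
from h import *
show(); e=cam('wrist'); cv2.imwrite('pics/w10.png',e['img'])
hsv=cv2.cvtColor(e['img'],cv2.COLOR_BGR2HSV); m=cv2.inRange(hsv,(0,170,80),(5,255,255))|cv2.inRange(hsv,(175,170,80),(180,255,255)); k,l,q,cc=cv2.connectedComponentsWithStats(m)
for i in range(1,k):
    if q[i,4]>15: print(q[i],onz(e,*cc[i],.028))
go(fx(0,-.040,.22),93.8)
```

```text
t 27.75 p [ 0.4975 -0.4008  0.2386] R
 [[-0.0659  0.9978  0.005 ]
 [ 0.9978  0.066  -0.003 ]
 [-0.0033  0.0048 -1.    ]] f [ 0.1949 -0.2391 -0.5736] w 0.5499278753643615 0.0 q [-0.0461  0.3622  0.9053  1.4299 -0.2853  1.4799  0.9174]
[69 15 18  4 68] [ 0.2038 -0.1796  0.028 ]
[59 64 17  5 62] [ 0.1923 -0.2533  0.028 ]
[288 169  20   6  62] [ 0.5283 -0.3944  0.028 ]
[401 208   7  20  32] [ 0.6878 -0.445   0.028 ]
[281 211  20   6  59] [ 0.5237 -0.4505  0.028 ]
[365 214   7  21  45] [ 0.634  -0.4585  0.028 ]
shift cm [37.4533 10.8938  2.0308] turn [ 0.0019  0.0108 -1.571 ] or [ 0.0108 -0.0019  1.5706]
```

{"fn": "jog_arm", "kwargs": {
  "rows": "5.35 1.56 0 0 0 0 0.3; 5.35 1.56 0 0 0 0 0.3; 5.35 1.56 0 0 0 0 0.3; 5.35 1.56 0 0 0 0 0.3; 5.35 1.56 0 0 0 0 0.3"
}}

```text
time: 28.42
position: [0.557, -0.1257, 0.2343]
tool_rot: [2.146, 2.293, 0.002]
ft_force: [-0.2, 0.9, -0.5]
grip_width: 0.351
grip_force: 0.0
```

{"fn": "jog_arm", "kwargs": {
  "rows": "5.35 1.56 0 0 0 0 0.3; 5.35 1.56 0 0 0 0 0.3; 0 0 0 0 0 -0.1745 0.3; 0 0 0 0 0 -0.1745 0.3; 0 0 0 0 0 -0.1745 0.3"
}}

```text
time: 29.05
position: [0.5808, -0.0186, 0.2341]
tool_rot: [1.472, 2.775, 0.0]
ft_force: [0.3, -0.4, 0.1]
grip_width: 0.349
grip_force: 0.0
```

{"fn": "jog_arm", "kwargs": {
  "rows": "0 0 0 0 0 -0.1745 0.3; 0 0 0 0 0 -0.1745 0.3; 0 0 0 0 0 -0.1745 0.3; 0 0 0 0 0 -0.1745 0.3; 0 0 0 0 0 -0.1745 0.3"
}}

```text
time: 29.68
position: [0.5808, -0.0188, 0.2341]
tool_rot: [0.162, 3.137, 0.0]
ft_force: [0.1, -0.8, -0.4]
grip_width: 0.35
grip_force: 0.0
```

{"fn": "jog_arm", "kwargs": {
  "rows": "0 0 0 0 0 -0.1745 0.3; 0 0 0 0 0 0 0.3; 0 0 0 0 0 0 0.3"
}}

```text
time: 30.05
position: [0.5809, -0.0186, 0.2339]
tool_rot: [-0.099, 3.14, 0.0]
ft_force: [-0.2, 0.5, 0.2]
grip_width: 0.349
grip_force: 0.0
```

Run:
```python
from h import *
show(); go(fx(0,-.0405,.0865),93.8)
```

```text
t 30.05 p [ 0.5809 -0.0186  0.2339] R
 [[-0.998  -0.063   0.0002]
 [-0.063   0.998   0.0001]
 [-0.0002  0.0001 -1.    ]] f [-0.249   0.5283  0.2394] w 0.34903530378075176 0.0 q [-0.5306  0.1652  0.5896  1.5713 -0.0926  1.4329  1.6993]
shift cm [-0.1567 -0.2927 14.742 ] turn [ 0.0001  0.0002 -0.0032] or [ 0.0004 -0.0002  3.1384]
```

{"fn": "jog_arm", "kwargs": {
  "rows": "-0.15 -0.3 4 0 0 -0.003 0.3; 0 0 4 0 0 0 0.3; 0 0 4 0 0 0 0.3; 0 0 2.7 0 0 0 0.3; 0 0 0 0 0 0 0.3"
}}

```text
time: 30.68
position: [0.5807, -0.0213, 0.0847]
tool_rot: [0.106, -3.135, 0.001]
ft_force: [-0.9, 0.1, 0.8]
grip_width: 0.357
grip_force: 0.0
```

{"fn": "jog_arm", "kwargs": {
  "rows": "0 0 0 0 0 0 1; 0 0 0 0 0 0 1; 0 0 0 0 0 0 1; 0 0 0 0 0 0 1",
  "force": 30
}}

```text
time: 31.18
position: [0.5838, -0.0219, 0.088]
tool_rot: [-0.108, 3.137, -0.001]
ft_force: [2.1, -2.0, 4.3]
grip_width: 0.145
grip_force: 30.0
```

{"fn": "jog_arm", "kwargs": {
  "rows": "0 1.14 -1.35 0 0 0 1; 0 1.35 -1.14 0 0 0 1; 0 1.52 -0.9 0 0 0 1; 0 1.65 -0.62 0 0 0 1"
}}

```text
time: 31.68
position: [0.5807, 0.0286, 0.1292]
tool_rot: [-0.101, 3.136, -0.012]
ft_force: [1.4, -10.2, 9.7]
grip_width: 0.147
grip_force: 30.0
```

{"fn": "jog_arm", "kwargs": {
  "rows": "0 1.73 -0.34 0 0 0 1; 0 1.77 -0.04 0 0 0 1; 0 1.75 0.26 0 0 0 1; 0 1.68 0.55 0 0 0 1"
}}

```text
time: 32.17
position: [0.5757, 0.1027, 0.1237]
tool_rot: [-0.106, 3.136, -0.003]
ft_force: [3.0, -3.3, 3.5]
grip_width: 0.152
grip_force: 30.0
```

{"fn": "jog_arm", "kwargs": {
  "rows": "0 1.56 0.83 0 0 0 1; 0 1.4 1.08 0 0 0 1; 0 1.2 1.31 0 0 0 1; 0 0.4 0.55 0 0 0 1; 0 0 0 0 0 0 1"
}}

```text
time: 32.8
position: [0.5721, 0.1504, 0.0837]
tool_rot: [-0.109, 3.137, -0.001]
ft_force: [7.4, -1.0, -3.5]
grip_width: 0.15
grip_force: 30.0
```

Run:
```python
from h import *
show(); p=fpos(st()['position']); print(p,'theta',np.radians(144.8)-np.arctan2(p[2]+.0477-.075,p[1]-.045))
```

```text
t 32.8 p [0.5721 0.1504 0.0837] R
 [[-0.9976 -0.0696  0.0028]
 [-0.0696  0.9976 -0.0004]
 [-0.0028 -0.0006 -1.    ]] f [ 7.3659 -1.0474 -3.5056] w 0.14996199303274632 29.998860955238342 q [-0.7092  0.28    0.4776  1.7442 -0.1386  1.1484  1.4496]
[0.0008 0.1316 0.0837] theta 1.9496459783655935
```

{"fn": "jog_arm", "kwargs": {
  "rows": "0 0 0 0 0 0 0.3; 0 0 0 0 0 0 0.3; 0 0 0 0 0 0 0.3; 0 0 -3 0 0 0 0.3; 0 0 -5 0 0 0 0.1"
}}

```text
time: 33.42
position: [0.5688, 0.1499, 0.1637]
tool_rot: [0.109, -3.135, 0.002]
ft_force: [0.2, 0.1, 0.1]
grip_width: 0.401
grip_force: 0.0
```

Run:
```python
from h import *
show(); c=cam('scene'); t=cam('top')
im=cv2.imread('pics/scene0.png'); cv2.imwrite('pics/b.png',np.hstack([cv2.resize(im[210:300,395:475],(480,540)),cv2.resize(cv2.imread('pics/top0.png')[110:170,160:210],(300,540)[0:1]+(540,))])) 
for v in (262,270,276): print('scene base',v,onz(c,428,v,0))
for u,v in [(193,150),(190,146)]: print('top',onz(t,u,v,0))
print('cap tri', onz(t,182,128,.17), onz(c,442,230,.17))
print('bays',[np.array([.485,.314])+x*np.array([.9997,-.026]) for x in(-.082,0,.082)])
go(fx(-.072,0,.18),3.8)
```

```text
t 33.425 p [0.5688 0.1499 0.1637] R
 [[-0.9976 -0.0695 -0.0047]
 [-0.0695  0.9976 -0.0012]
 [ 0.0048 -0.0009 -1.    ]] f [0.1507 0.0915 0.1224] w 0.40104210831406256 0.0 q [-0.7238  0.2147  0.4884  1.6508 -0.1037  1.3068  1.423 ]
scene base 262 [0.6952 0.3079 0.    ]
scene base 270 [0.7156 0.2933 0.    ]
scene base 276 [0.7305 0.2827 0.    ]
top [0.6899 0.2824 0.    ]
top [0.7028 0.292  0.    ]
cap tri [0.7082 0.273  0.17  ] [0.7121 0.2829 0.17  ]
bays [array([0.403 , 0.3161]), array([0.485, 0.314]), array([0.567 , 0.3119])]
shift cm [  7.5091 -13.1735  -1.0545] turn [0.0097 0.0041 1.5737] or [-0.0041  0.0097 -1.5678]
```

{"fn": "jog_arm", "kwargs": {
  "rows": "0 0 -2 0 0 0.1745 -0.15; 0 0 -1 0 0 0.1745 -0.15; 0 0 0 0 0 0.1745 -0.15; 0 0 0 0 0 0.1745 -0.15; 0 0 0 0 0 0.1745 -0.15"
}}

```text
time: 34.15
position: [0.5702, 0.1501, 0.1942]
tool_rot: [-1.236, -2.887, 0.0]
ft_force: [0.3, 0.2, 0.1]
grip_width: 0.573
grip_force: 0.0
```

{"fn": "jog_arm", "kwargs": {
  "rows": "0 0 0 0 0 0.1745 -0.15; 0 0 0 0 0 0.1745 -0.15; 0 0 0 0 0 0.1745 -0.15; 0 0 0 0 0 0.1745 -0.15; -4.4 -2.3 0 0 0 0 -0.15"
}}

```text
time: 34.78
position: [0.5505, 0.1082, 0.1936]
tool_rot: [-2.136, -2.303, 0.001]
ft_force: [0.3, -0.9, 0.8]
grip_width: 0.575
grip_force: 0.0
```

{"fn": "jog_arm", "kwargs": {
  "rows": "-4.4 -2.3 0 0 0 0 -0.15; -4.4 -2.4 0 0 0 0 -0.15; 0 0 0 0 0 0 -0.15; 0 0 0 0 0 0 -0.15; 0 0 0 0 0 0 -0.15"
}}

```text
time: 35.4
position: [0.5103, 0.0148, 0.1946]
tool_rot: [-2.14, -2.3, 0.001]
ft_force: [0.7, 0.5, -0.1]
grip_width: 0.577
grip_force: 0.0
```

Run:
```python
from h import *
show(); go(fx(-.072,0,.034),3.8)
e=cam('wrist'); t=cam('top'); cv2.imwrite('pics/w11.png',e['img'])
hsv=cv2.cvtColor(t['img'],cv2.COLOR_BGR2HSV); m=cv2.inRange(hsv,(100,150,60),(125,255,255)); k,l,q,cc=cv2.connectedComponentsWithStats(m)
for i in range(1,k):
    if q[i,4]>30 and 200<cc[i][0]<310: print('blue',q[i],cc[i])
```

```text
t 35.4 p [0.5103 0.0148 0.1946] R
 [[-0.0719  0.9974 -0.0003]
 [ 0.9974  0.0719 -0.0002]
 [-0.0002 -0.0003 -1.    ]] f [ 0.7171  0.4579 -0.0754] w 0.5770764441846661 0.0 q [-0.8036 -0.0008  0.7299  1.7977  0.0007  1.3448 -0.002 ]
shift cm [-0.0406 -0.2134 16.0575] turn [-0.0003  0.0002  0.0056] or [-0.0003 -0.0005 -3.136 ]
```

{"fn": "jog_arm", "kwargs": {
  "rows": "0 -0.2 4 0 0 0.005 -0.15; 0 0 4 0 0 0 -0.15; 0 0 4 0 0 0 -0.15; 0 0 2 0 0 0 -0.15; 0 0 0 0 0 0 -0.15"
}}

```text
time: 36.12
position: [0.5067, 0.0133, 0.0532]
tool_rot: [-2.147, -2.292, 0.006]
ft_force: [0.6, 0.2, 0.5]
grip_width: 0.578
grip_force: 0.0
```

{"fn": "jog_arm", "kwargs": {
  "rows": "0 0 0 0 0 0 -0.15; 0 0 0.9 0 0 0 -0.15; 0 0 0.9 0 0 0 -0.15; 0 0 0 0 0 0 -0.15; 0 0 0 0 0 0 -0.15"
}}

```text
time: 36.75
position: [0.5082, 0.013, 0.0369]
tool_rot: [2.149, 2.292, 0.0]
ft_force: [0.3, 0.4, -0.4]
grip_width: 0.575
grip_force: 0.0
```

{"fn": "jog_arm", "kwargs": {
  "rows": "0 0 0 0 0 0 1; 0 0 0 0 0 0 1; 0 0 0 0 0 0 1; 0 0 0 0 0 0 1",
  "force": 20
}}

```text
time: 37.25
position: [0.5108, 0.0132, 0.038]
tool_rot: [2.146, 2.289, 0.006]
ft_force: [4.9, -0.2, 0.5]
grip_width: 0.443
grip_force: 20.0
```

{"fn": "jog_arm", "kwargs": {
  "rows": "0 0 0 0 0 0 -0.1; 0 0 0 0 0 0 -0.1; 0 0.2 0.4 0 0 0 -0.1; 0 0 0 0 0 0 -0.1; 0 0 0 0 0 0 -0.1"
}}

```text
time: 37.88
position: [0.5094, 0.0131, 0.0324]
tool_rot: [-2.148, -2.291, 0.002]
ft_force: [-0.8, -0.0, 0.4]
grip_width: 0.551
grip_force: 0.0
```

{"fn": "jog_arm", "kwargs": {
  "rows": "0 0 0 0 0 0 1; 0 0 0 0 0 0 1; 0 0 0 0 0 0 1; 0 0 0 0 0 0 1",
  "force": 20
}}

```text
time: 38.38
position: [0.5112, 0.0133, 0.0332]
tool_rot: [2.148, 2.291, 0.003]
ft_force: [3.4, 0.7, 0.2]
grip_width: 0.447
grip_force: 20.0
```

{"fn": "jog_arm", "kwargs": {
  "rows": "0 0 0 0 0 0 1; 0 0 -3 0 0 0 1; 0 0 -4 0 0 0 1; 0 0 -4 0 0 0 1; 0 0 -3 0 0 0 1",
  "force": 40
}}

```text
time: 39.0
position: [0.5085, 0.013, 0.1735]
tool_rot: [-2.147, -2.29, 0.003]
ft_force: [0.1, 0.2, -2.6]
grip_width: 0.442
grip_force: 40.0
```

{"fn": "jog_arm", "kwargs": {
  "rows": "0 0 0 0 0 0 1; 5.16 -1.46 0 0 0 0 1; 5.16 -1.46 0 0 0 0 1; 5.16 -1.46 0 0 0 0 1; 5.16 -1.46 0 0 0 0 1"
}}

```text
time: 39.62
position: [0.4359, 0.2158, 0.1705]
tool_rot: [-2.148, -2.291, 0.007]
ft_force: [0.5, 0.6, -2.1]
grip_width: 0.443
grip_force: 40.0
```

{"fn": "jog_arm", "kwargs": {
  "rows": "5.16 -1.46 0 0 0 0 1; 5.16 -1.46 0 0 0 0 1; 0 0 0 0 0 0.0925 1; 0 0 0 0 0 0 1; 0 0 0 0 0 0 1"
}}

```text
time: 40.25
position: [0.4025, 0.315, 0.1716]
tool_rot: [2.252, 2.19, -0.004]
ft_force: [0.7, -0.6, -2.1]
grip_width: 0.444
grip_force: 40.0
```

Run:
```python
from h import *
show(); go([.403,.316,-.0148],-1.5)
e=cam('wrist'); t=cam('top'); cv2.imwrite('pics/w12.png',e['img'])
hsv=cv2.cvtColor(e['img'],cv2.COLOR_BGR2HSV); m=cv2.inRange(hsv,(5,120,60),(16,255,230)); m[240:]=0
k,l,q,cc=cv2.connectedComponentsWithStats(m)
i=1+np.argmax(q[1:,4]); print(q[i]); p=cv2.findNonZero((l==i).astype(np.uint8)); h=cv2.approxPolyDP(cv2.convexHull(p),6,True)[:,0]; print([(tuple(a),onz(e,*map(float,a),.016).round(4)) for a in h])
```

```text
t 40.25 p [0.4025 0.315  0.1716] R
 [[ 0.0282  0.9996 -0.0017]
 [ 0.9996 -0.0282 -0.0019]
 [-0.002  -0.0016 -1.    ]] f [ 0.6601 -0.6229 -2.0582] w 0.44398373632707655 39.984508253401145 q [-1.1243  0.0261  0.4176  1.8194 -0.0106  1.301  -0.7321]
shift cm [ 0.1424  0.0782 18.6434] turn [-0.0016  0.002  -0.002 ] or [0.0031 0.0026 3.1396] 
[ 233  132  220   92 2654]
[((np.int32(452), np.int32(141)), array([0.6196, 0.3646, 0.016 ])), ((np.int32(440), np.int32(223)), array([0.6119, 0.2605, 0.016 ])), ((np.int32(374), np.int32(223)), array([0.5204, 0.2645, 0.016 ])), ((np.int32(235), np.int32(197)), array([0.3575, 0.3008, 0.016 ])), ((np.int32(233), np.int32(132)), array([0.359 , 0.3743, 0.016 ]))]
```

{"fn": "jog_arm", "kwargs": {
  "rows": "0.1 0.1 5 0 0 0 1; 0 0 5 0 0 0 1; 0 0 4 0 0 0 1; 0 0 3 0 0 0 1; 0 0 0 0 0 0 1"
}}

```text
time: 40.98
position: [0.4022, 0.3152, 0.0008]
tool_rot: [2.253, 2.189, -0.009]
ft_force: [-0.0, 0.2, -0.7]
grip_width: 0.442
grip_force: 40.0
```

{"fn": "jog_arm", "kwargs": {
  "rows": "0 0 0 0 0 0 1; 0 0 0.8 0 0 0 1; 0 0 0.75 0 0 0 1; 0 0 0 0 0 0 1; 0 0 0 0 0 0 1"
}}

```text
time: 41.6
position: [0.4039, 0.3175, -0.0126]
tool_rot: [2.252, 2.19, 0.0]
ft_force: [-0.1, 0.7, -2.4]
grip_width: 0.44
grip_force: 40.0
```

Run:
```python
from h import *
show(); go([.403,.316,-.0148],-1.5)
```

```text
t 41.6 p [ 0.4039  0.3175 -0.0126] R
 [[ 0.028   0.9996  0.0002]
 [ 0.9996 -0.028   0.0001]
 [ 0.0001  0.0002 -1.    ]] f [-0.1188  0.6935 -2.3773] w 0.44009929109309404 39.98469252604991 q [-1.0917  0.2344  0.4127  2.0086 -0.1172  0.9207 -0.646 ]
shift cm [-0.1544 -0.0829  0.2229] turn [ 0.0002 -0.0001 -0.0018] or [-0.0001 -0.0003  3.1398]
```

{"fn": "jog_arm", "kwargs": {
  "rows": "0 0 0.25 0 0 0 1; 0 0 0 0 0 0 0.2; 0 0 0 0 0 0 -0.15; 0 0 0 0 0 0 -0.15; 0 0 -1 0 0 0 -0.15"
}}

```text
time: 42.22
position: [0.4033, 0.3171, -0.0052]
tool_rot: [2.252, 2.19, -0.002]
ft_force: [0.4, 0.5, 0.2]
grip_width: 0.568
grip_force: 0.0
```

{"fn": "jog_arm", "kwargs": {
  "rows": "0 0 -4 0 0 0 -0.15; 0 0 -5 0 0 0 -0.15; 0 0 -5 0 0 0 -0.15; 0 0 -5 0 0 -0.0925 -0.15; -5.16 2.65 0 0 0 0 -0.15"
}}

```text
time: 42.85
position: [0.4342, 0.2733, 0.1902]
tool_rot: [-2.137, -2.302, -0.016]
ft_force: [1.3, -0.1, -0.4]
grip_width: 0.577
grip_force: 0.0
```

{"fn": "jog_arm", "kwargs": {
  "rows": "-5.16 2.65 0 0 0 0 -0.15; -5.16 2.65 0 0 0 0 -0.15; -5.16 2.65 0 0 0 0 -0.15; -5.16 2.65 0 0 0 0 -0.15; -5.16 2.65 0 0 0 0 -0.15"
}}

```text
time: 43.48
position: [0.5833, 0.0174, 0.186]
tool_rot: [2.148, 2.292, 0.003]
ft_force: [1.1, 0.1, 0.6]
grip_width: 0.574
grip_force: 0.0
```

{"fn": "jog_arm", "kwargs": {
  "rows": "0 0 0 0 0 0 -0.15; 0 0 0 0 0 0 -0.15"
}}

```text
time: 43.72
position: [0.5822, 0.0192, 0.1852]
tool_rot: [-2.149, -2.291, -0.001]
ft_force: [-0.2, 0.6, 0.3]
grip_width: 0.572
grip_force: 0.0
```

Run:
```python
from h import *
show(); go(fx(.003,0,.0325),3.8)
c=cam('scene'); cv2.imwrite('pics/s13.png',np.hstack([cv2.resize(c['img'][160:340,250:440],(700,600)[:1]+(600,),interpolation=2)]))
```

```text
t 43.725 p [0.5822 0.0192 0.1852] R
 [[-0.0642  0.9979 -0.0001]
 [ 0.9979  0.0642  0.0008]
 [ 0.0008 -0.     -1.    ]] f [-0.1746  0.578   0.3383] w 0.5717009398076501 0.0 q [-0.7234  0.2091  0.7471  1.6465 -0.1461  1.3432  0.1102]
shift cm [-0.0178  0.0759 15.2659] turn [-0.     -0.0008 -0.0021] or [-0.0013  0.0001  3.1395]
```

View pics/s13.png

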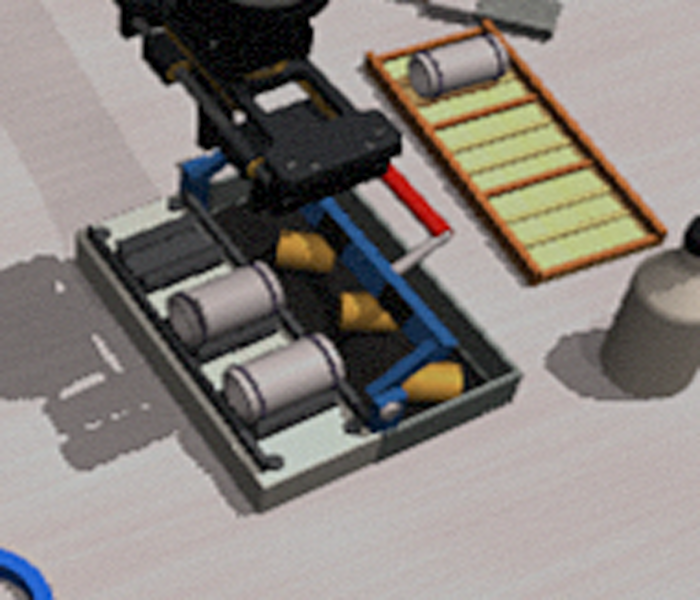

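The picture shows shell 1 flat in bay 0 at (460,65), all three sinks in the trough and the clamp back. I'll repeat for groove 1.

{"fn": "jog_arm", "kwargs": {
  "rows": "0 0.1 4 0 0 0 -0.15; 0 0 4 0 0 0 -0.15; 0 0 4 0 0 0 -0.15; 0 0 1.5 0 0 0 -0.15; 0 0 0 0 0 0 -0.15"
}}

```text
time: 44.4
position: [0.5829, 0.02, 0.0497]
tool_rot: [-2.146, -2.293, 0.001]
ft_force: [0.1, 0.1, 0.4]
grip_width: 0.575
grip_force: 0.0
```

{"fn": "jog_arm", "kwargs": {
  "rows": "0 0 0 0 0 0 -0.15; 0 0 0.9 0 0 0 -0.15; 0 0 0.85 0 0 0 -0.15; 0 0 0 0 0 0 -0.15; 0 0 0 0 0 0 -0.15"
}}

```text
time: 45.02
position: [0.5834, 0.0187, 0.0323]
tool_rot: [2.149, 2.292, -0.0]
ft_force: [0.4, -0.2, -0.0]
grip_width: 0.575
grip_force: 0.0
```

{"fn": "jog_arm", "kwargs": {
  "rows": "0 0 0 0 0 0 1; 0 0 0 0 0 0 1; 0 0 0 0 0 0 1; 0 0 0 0 0 0 1",
  "force": 20
}}

```text
time: 45.52
position: [0.5833, 0.0188, 0.0325]
tool_rot: [-2.148, -2.292, 0.0]
ft_force: [-1.5, -0.2, 2.7]
grip_width: 0.448
grip_force: 20.0
```

{"fn": "jog_arm", "kwargs": {
  "rows": "0 0 0 0 0 0 1; 0 0 -3 0 0 0 1; 0 0 -4 0 0 0 1; 0 0 -4 0 0 0 1; 0 0 -3 0 0 0 1",
  "force": 40
}}

```text
time: 46.15
position: [0.5839, 0.0189, 0.1736]
tool_rot: [2.148, 2.291, 0.002]
ft_force: [0.7, 0.9, -1.1]
grip_width: 0.441
grip_force: 40.0
```

{"fn": "jog_arm", "kwargs": {
  "rows": "0 0 0 0 0 0 1; 5.02 -1.31 0 0 0 0 1; 5.02 -1.31 0 0 0 0 1; 5.02 -1.31 0 0 0 0 1; 5.02 -1.31 0 0 0 0 1"
}}

```text
time: 46.78
position: [0.5165, 0.2171, 0.1703]
tool_rot: [-2.148, -2.292, 0.003]
ft_force: [0.5, 1.0, -1.3]
grip_width: 0.438
grip_force: 40.0
```

{"fn": "jog_arm", "kwargs": {
  "rows": "5.02 -1.31 0 0 0 0 1; 5.02 -1.31 0 0 0 0 1; 0 0 0 0 0 0.0925 1; 0 0 0 0 0 0 1; 0 0 0 0 0 0 1"
}}

```text
time: 47.4
position: [0.4857, 0.313, 0.1713]
tool_rot: [2.253, 2.189, -0.002]
ft_force: [0.7, 0.6, -2.8]
grip_width: 0.442
grip_force: 40.0
```

Run:
```python
from h import *
show(); go([.485,.314,-.0155],-1.5)
```

```text
t 47.4 p [0.4857 0.313  0.1713] R
 [[ 0.0284  0.9996 -0.0008]
 [ 0.9996 -0.0284 -0.0012]
 [-0.0012 -0.0008 -1.    ]] f [ 0.6508  0.618  -2.834 ] w 0.44220236138102575 39.992361719487235 q [-1.1128  0.1877  0.5629  1.6714 -0.1025  1.3135 -0.5599]
shift cm [ 0.1232 -0.0555 18.6828] turn [-0.0008  0.0012 -0.0022] or [0.0019 0.0012 3.1394]
```

{"fn": "jog_arm", "kwargs": {
  "rows": "0.1 0 5 0 0 0 1; 0 0 5 0 0 0 1; 0 0 4 0 0 0 1; 0 0 3 0 0 0 1; 0 0 0 0 0 0 1"
}}

```text
time: 48.02
position: [0.4839, 0.3129, -0.0001]
tool_rot: [-2.253, -2.189, 0.009]
ft_force: [0.1, -0.0, -2.7]
grip_width: 0.443
grip_force: 40.0
```

{"fn": "jog_arm", "kwargs": {
  "rows": "0 0 0 0 0 0 1; 0 0 0.8 0 0 0 1; 0 0 0.8 0 0 0 1; 0 0 0 0 0 0 1; 0 0 0 0 0 0 1"
}}

```text
time: 48.65
position: [0.4857, 0.3154, -0.0136]
tool_rot: [2.252, 2.19, 0.0]
ft_force: [0.6, -0.4, -1.8]
grip_width: 0.441
grip_force: 40.0
```

{"fn": "jog_arm", "kwargs": {
  "rows": "0 0 0 0 0 0 1; 0 0 0 0 0 0 1"
}}

```text
time: 48.9
position: [0.4858, 0.3154, -0.0134]
tool_rot: [2.252, 2.19, 0.001]
ft_force: [-0.6, -0.3, -2.0]
grip_width: 0.442
grip_force: 40.0
```

{"fn": "jog_arm", "kwargs": {
  "rows": "0 0 0.22 0 0 0 1; 0 0 0 0 0 0 0.2; 0 0 0 0 0 0 -0.15; 0 0 0 0 0 0 -0.15; 0 0 -1 0 0 0 -0.15"
}}

```text
time: 49.52
position: [0.485, 0.3149, -0.0061]
tool_rot: [-2.252, -2.19, 0.003]
ft_force: [0.5, -0.1, 0.7]
grip_width: 0.569
grip_force: 0.0
```

{"fn": "jog_arm", "kwargs": {
  "rows": "0 0 -4 0 0 0 -0.15; 0 0 -5 0 0 0 -0.15; 0 0 -5 0 0 0 -0.15; 0 0 -5 0 0 -0.0925 -0.15; -5.03 2.49 0 0 0 0 -0.15"
}}

```text
time: 50.15
position: [0.5143, 0.2731, 0.1895]
tool_rot: [-2.136, -2.303, -0.016]
ft_force: [0.1, -1.3, -1.0]
grip_width: 0.58
grip_force: 0.0
```

{"fn": "jog_arm", "kwargs": {
  "rows": "-5.03 2.49 0 0 0 0 -0.15; -5.03 2.49 0 0 0 0 -0.15; -5.03 2.49 0 0 0 0 -0.15; -5.03 2.49 0 0 0 0 -0.15; -5.03 2.49 0 0 0 0 -0.15"
}}

```text
time: 50.78
position: [0.655, 0.0225, 0.1851]
tool_rot: [2.148, 2.292, 0.002]
ft_force: [0.1, 0.3, 1.5]
grip_width: 0.577
grip_force: 0.0
```

{"fn": "jog_arm", "kwargs": {
  "rows": "0 0 0 0 0 0 -0.15; 0 0 0 0 0 0 -0.15"
}}

```text
time: 51.02
position: [0.654, 0.0242, 0.1845]
tool_rot: [-2.149, -2.291, -0.001]
ft_force: [0.3, 0.3, 0.6]
grip_width: 0.577
grip_force: 0.0
```

Run:
```python
from h import *
show(); go(fx(.075,0,.0325),3.8)
```

```text
t 51.025 p [0.654  0.0242 0.1845] R
 [[-0.0642  0.9979 -0.    ]
 [ 0.9979  0.0642  0.0009]
 [ 0.0009  0.     -1.    ]] f [0.3377 0.3207 0.5847] w 0.5765598060808206 0.0 q [-0.6261  0.3903  0.7301  1.4614 -0.2619  1.3891  0.178 ]
shift cm [-0.0452  0.0797 15.1953] turn [ 0.     -0.0009 -0.0021] or [-0.0014 -0.0001  3.1395]
```

{"fn": "jog_arm", "kwargs": {
  "rows": "0 0.1 4 0 0 0 -0.15; 0 0 4 0 0 0 -0.15; 0 0 4 0 0 0 -0.15; 0 0 1.5 0 0 0 -0.15; 0 0 0 0 0 0 -0.15"
}}

```text
time: 51.65
position: [0.6546, 0.0254, 0.0489]
tool_rot: [-2.146, -2.293, 0.001]
ft_force: [-0.2, 0.1, 1.0]
grip_width: 0.579
grip_force: 0.0
```

{"fn": "jog_arm", "kwargs": {
  "rows": "0 0 0 0 0 0 -0.15; 0 0 0.9 0 0 0 -0.15; 0 0 0.8 0 0 0 -0.15; 0 0 0 0 0 0 -0.15; 0 0 0 0 0 0 -0.15"
}}

```text
time: 52.28
position: [0.6551, 0.0237, 0.0321]
tool_rot: [2.149, 2.292, -0.0]
ft_force: [-0.3, -0.1, 0.4]
grip_width: 0.572
grip_force: 0.0
```

{"fn": "jog_arm", "kwargs": {
  "rows": "0 0 0 0 0 0 1; 0 0 0 0 0 0 1; 0 0 0 0 0 0 1; 0 0 0 0 0 0 1",
  "force": 20
}}

```text
time: 52.78
position: [0.6551, 0.0238, 0.0324]
tool_rot: [-2.149, -2.292, -0.0]
ft_force: [-0.9, -0.2, 2.8]
grip_width: 0.446
grip_force: 20.0
```

{"fn": "jog_arm", "kwargs": {
  "rows": "0 0 0 0 0 0 1; 0 0 -3 0 0 0 1; 0 0 -4 0 0 0 1; 0 0 -4 0 0 0 1; 0 0 -3 0 0 0 1",
  "force": 40
}}

```text
time: 53.4
position: [0.6554, 0.0239, 0.1734]
tool_rot: [2.148, 2.291, 0.001]
ft_force: [0.3, 0.3, -2.1]
grip_width: 0.443
grip_force: 40.0
```

{"fn": "jog_arm", "kwargs": {
  "rows": "0 0 0 0 0 0 1; 4.89 -1.15 0 0 0 0 1; 4.89 -1.15 0 0 0 0 1; 4.89 -1.15 0 0 0 0 1; 4.89 -1.15 0 0 0 0 1"
}}

```text
time: 54.02
position: [0.5949, 0.2175, 0.1698]
tool_rot: [-2.148, -2.291, 0.004]
ft_force: [0.7, 0.4, -2.4]
grip_width: 0.442
grip_force: 40.0
```

{"fn": "jog_arm", "kwargs": {
  "rows": "4.89 -1.15 0 0 0 0 1; 4.89 -1.15 0 0 0 0 1; 0 0 0 0 0 0.0925 1; 0 0 0 0 0 0 1; 0 0 0 0 0 0 1"
}}

```text
time: 54.65
position: [0.5674, 0.3107, 0.1711]
tool_rot: [2.253, 2.189, -0.003]
ft_force: [-0.2, -0.6, -2.0]
grip_width: 0.441
grip_force: 40.0
```

Run:
```python
from h import *
show(); go([.566,.312,-.0156],-1.5)
e=cam('wrist'); im=e['img']; cv2.imwrite('pics/w14.png',im)
# tray outer edge at +x and bottle: tray mask corners
t=cam('top'); g=cv2.cvtColor(t['img'],cv2.COLOR_BGR2GRAY)
hsv=cv2.cvtColor(im,cv2.COLOR_BGR2HSV); m=cv2.inRange(hsv,(5,120,60),(16,255,230)); m[240:]=0
k,l,q,cc=cv2.connectedComponentsWithStats(m); i=1+np.argmax(q[1:,4]); p=cv2.findNonZero((l==i).astype(np.uint8)); h=cv2.approxPolyDP(cv2.convexHull(p),6,True)[:,0]; print([(tuple(map(int,a)),onz(e,*map(float,a),.016).round(4)) for a in h])
```

```text
t 54.65 p [0.5674 0.3107 0.1711] R
 [[ 0.0285  0.9996 -0.0009]
 [ 0.9996 -0.0285 -0.0013]
 [-0.0014 -0.0009 -1.    ]] f [-0.1927 -0.6217 -1.9943] w 0.4410146562436771 39.99190266709775 q [-1.0383  0.3636  0.643   1.497  -0.2192  1.3555 -0.4081]
shift cm [ 0.1547 -0.1291 18.6689] turn [-0.0009  0.0014 -0.0023] or [0.0021 0.0014 3.1393] 
[((319, 134), array([0.6182, 0.3653, 0.016 ])), ((315, 212), array([0.6135, 0.2764, 0.016 ])), ((109, 220), array([0.3578, 0.2727, 0.016 ])), ((99, 139), array([0.3583, 0.3748, 0.016 ]))]
```

{"fn": "jog_arm", "kwargs": {
  "rows": "0.1 -0.1 5 0 0 0 1; 0 0 4 0 0 0 1; 0 0 2 0 0 0 1; 0 0 0 0 0 0 1"
}}

```text
time: 55.25
position: [0.5658, 0.3124, 0.0611]
tool_rot: [-2.253, -2.189, 0.004]
ft_force: [0.7, 0.3, -1.6]
grip_width: 0.439
grip_force: 40.0
```

{"fn": "jog_arm", "kwargs": {
  "rows": "0 0 3 0 0 0 1; 0 0 2.5 0 0 0 1; 0 0 0 0 0 0 1; 0 0 0 0 0 0 1"
}}

```text
time: 55.75
position: [0.5681, 0.3139, 0.0095]
tool_rot: [2.252, 2.189, 0.005]
ft_force: [0.5, 1.0, -1.9]
grip_width: 0.445
grip_force: 40.0
```

{"fn": "jog_arm", "kwargs": {
  "rows": "0 0 1 0 0 0 1; 0 0 0.9 0 0 0 1; 0 0 0 0 0 0 1; 0 0 0 0 0 0 1"
}}

```text
time: 56.25
position: [0.5664, 0.3132, -0.0119]
tool_rot: [2.252, 2.19, -0.0]
ft_force: [0.5, -0.5, -1.3]
grip_width: 0.441
grip_force: 40.0
```

{"fn": "jog_arm", "kwargs": {
  "rows": "0 0 0.35 0 0 0 1; 0 0 0 0 0 0 1; 0 0 0 0 0 0 0.2; 0 0 0 0 0 0 -0.1; 0 0 0 0 0 0 -0.1"
}}

```text
time: 56.88
position: [0.5667, 0.3134, -0.0149]
tool_rot: [2.252, 2.19, 0.001]
ft_force: [0.2, 0.2, 0.2]
grip_width: 0.534
grip_force: 0.0
```

{"fn": "jog_arm", "kwargs": {
  "rows": "0 0 -2 0 0 0 -0.1; 0 0 -4 0 0 0 -0.1; 0 0 -5 0 0 0 -0.1; 0 0 -5 0 0 0 -0.1; 0 0 -5 0 0 0 -0.1"
}}

```text
time: 57.5
position: [0.5666, 0.313, 0.1983]
tool_rot: [2.253, 2.189, 0.003]
ft_force: [-0.4, 1.2, -0.4]
grip_width: 0.55
grip_force: 0.0
```

{"fn": "jog_arm", "kwargs": {
  "rows": "-5 0 0 0 0 0 -0.1; -5 0 0 0 0 0 -0.1; -5 0 0 0 0 0 -0.1; -5 0 0 0 0 0 -0.1; 0 0 0 0 0 0 -0.1"
}}

```text
time: 58.12
position: [0.5615, 0.1071, 0.197]
tool_rot: [2.261, 2.179, 0.004]
ft_force: [0.2, 0.5, -0.3]
grip_width: 0.55
grip_force: 0.0
```

Run:
```python
from h import *
show(); chk(); t=cam('top'); s=cam('scene'); im=t['img']
# drift bands (red) in top and scene on the mat, with handle height check
def comps(c,lo,hi,box,mn=4):
    hsv=cv2.cvtColor(c['img'],cv2.COLOR_BGR2HSV); m=cv2.inRange(hsv,lo,hi); k,l,q,cc=cv2.connectedComponentsWithStats(m); return [(q[i,4],cc[i]) for i in range(1,k) if q[i,4]>=mn and box[0]<cc[i][0]<box[2] and box[1]<cc[i][1]<box[3]]
for a,c in comps(t,(0,120,60),(8,255,255),(345,185,450,250)): print('top red',a,c,onz(t,*c,.028))
for a,c in comps(s,(0,120,60),(8,255,255),(90,240,230,340)): print('scene red',a,c,onz(s,*c,.022))
# red grip & theta, blue bar
for a,c in comps(t,(0,180,60),(5,255,255),(215,140,300,230),8): print('grip top',a,c,[ (fpos(onz(t,*c,z))[1],z) for z in (.127,.135,.145)])
# shells in tray: low-saturation bright/grey blobs inside tray from wrist camera
e=cam('wrist'); cv2.imwrite('pics/w15.png',e['img'])
C3=[np.array([.485,.314,0])+x*np.array([.9997,-.026,0]) for x in(-.082,0,.082)]
hs=cv2.cvtColor(im,cv2.COLOR_BGR2HSV)
for c in C3:
    u=proj(t,[*c[:2],.04]); v=hs[int(u[1])-9:int(u[1])+10,int(u[0])-16:int(u[0])+17]; m=(v[...,1]<60); ys,xs=np.nonzero(m)
    w=onz(t,int(u[0])-16+xs.mean(),int(u[1])-9+ys.mean(),.036); print('bay shell low-sat px',m.sum(),'extent',np.ptp(xs),np.ptp(ys),'centre offset mm',(w-c)[:2]*1000)
    
for n,(x,y) in dict(bottle=(.709,.282)).items(): pass
a0=cv2.imread('pics/top0.png'); 
for n,b in dict(bottle=(165,115,212,162),tape=(335,120,375,162),brush=(135,243,192,300)).items():
    d=cv2.absdiff(a0[b[1]:b[3],b[0]:b[2]],im[b[1]:b[3],b[0]:b[2]]).max(2); print(n,'changed px',int((d>40).sum()))
```

```text
t 58.125 p [0.5615 0.1071 0.197 ] R
 [[ 0.0372  0.9993  0.0025]
 [ 0.9993 -0.0372  0.0006]
 [ 0.0007  0.0025 -1.    ]] f [ 0.2009  0.4536 -0.3198] w 0.549772564385367 0.0 q [-0.9033  0.1701  0.7556  1.6584 -0.1193  1.3577 -0.1671]
t 58.12 f [ 0.2009  0.4536 -0.3198] w 0.55 tip@fixture [0.0055 0.2646 0.2385]
brass scene [370 202  29  11  65] [381.2 207.2]
brass scene [384 223  14  12  45] [390.6 228.5]
brass scene [325 229  16  12 132] [332.  234.7]
brass scene [343 248  14  11 106] [348.5 253.2]
brass scene [359 269  17  11 144] [368.1 274.1]
top red 15 [414.4667 197.7333] [ 0.5279 -0.3948  0.028 ]
top red 12 [432.6667 199.8333] [ 0.5209 -0.4492  0.028 ]
scene red 27 [143.1111 305.8889] [ 0.5308 -0.3949  0.022 ]
scene red 32 [119.0312 313.0312] [ 0.5261 -0.4508  0.022 ]
bay shell low-sat px 324 extent 25 16 centre offset mm [ 1.3903 -0.2523]
bay shell low-sat px 319 extent 24 16 centre offset mm [ 0.9536 -0.1001]
bay shell low-sat px 276 extent 26 17 centre offset mm [0.5068 5.8122]
bottle changed px 782
tape changed px 0
brush changed px 61
```

Run:
```python
from h import *
s=cam('scene'); a0=cv2.imread('pics/scene0.png'); im=s['img']
def cap(i): 
    g=cv2.cvtColor(i,cv2.COLOR_BGR2GRAY)[220:285,405:460]; m=(g<45).astype(np.uint8); k,l,q,c=cv2.connectedComponentsWithStats(m); return [(q[j].tolist(),c[j].round(1)) for j in range(1,k) if q[j,4]>15]
print('cap',cap(a0),cap(im))
for n,b in dict(bottle=(410,222,455,282),brush=(333,146,405,172),tape=(217,320,268,370)).items():
    A,B=[x[b[1]:b[3],b[0]:b[2]] for x in(a0,im)]
    best=min(((float(np.median(np.abs(cv2.GaussianBlur(B,(3,3),0).astype(int)-cv2.GaussianBlur(a0[b[1]+dy:b[3]+dy,b[0]+dx:b[2]+dx],(3,3),0)))),dx,dy) for dx in range(-5,6) for dy in range(-5,6))); print(n,'best shift',best)
hsv=cv2.cvtColor(im,cv2.COLOR_BGR2HSV); m=cv2.inRange(hsv,(0,180,80),(5,255,255)); m[:195]=0;m[300:]=0;m[:,:300]=0;m[:,400:]=0
p=cv2.findNonZero(m)[:,0]; print('red grip scene',p.min(0),p.max(0),len(p))
for th in (1.53,1.75,1.9,2.0):
    ph=np.radians(144.8)-th; print(th,[proj(s,fx(x,.045+.104*np.cos(ph),.075+.104*np.sin(ph))).round(1) for x in(-.047,.047)])
```

```text
cap [([14, 0, 11, 14, 33], array([19.5,  5.8])), ([29, 5, 15, 13, 139], array([36.8, 11. ])), ([10, 26, 7, 15, 19], array([13.4, 33. ]))] [([15, 0, 10, 12, 29], array([19.3,  5.3])), ([30, 5, 14, 13, 136], array([36.9, 10.9]))]
bottle best shift (12.0, 0, 0)
brush best shift (36.0, 0, 0)
tape best shift (15.0, 0, 0)
red grip scene [347 202] [371 230] 144
1.53 [array([338.6, 198.7]), array([360.6, 225.7])]
1.75 [array([344., 200.]), array([365.9, 226.7])]
1.9 [array([346.9, 201.7]), array([368.7, 228.2])]
2.0 [array([348.3, 203.2]), array([370.1, 229.5])]
```

```bash
python3 -c "
from h import *
print(ticket.close_job())"
```

```text
the job is handed in; nothing more can be done
None
```

I handed the job in at about 58 s, with no verdict returned. By the last camera measurements the three sinks are in the trough, the clamp is back at about 1.93 rad, one shell lies in each tray bay, the drift lies on the mat, and the bottle, tape and brush have not moved.

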